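Calibrate the pigment scale with a ball stylus

TASK

Calibrate the bench scale, whose brass check weight already stands on the pan: take the ball stylus from the wooden rest and with its point press the small recessed button in the scale's front panel fully down, holding it down for a good second. Then put the stylus away in the wooden stand, upright with its point up and its handle right down in the one bore that is wide enough. Leave the check weight, the brush and the other things where they are.

Things in the scene. Friction and masses are not known exactly. Their poses are not given: they have to be found in the camera images.
- stylus: ball stylus 135 mm long: dark wooden six-sided handle, 100 mm long, 13 mm across flats (15 across corners), then a 15 mm brass taper and a 5 mm steel shaft with a 6 mm ball point. Origin on its axis at mid-length, +x along the tool to the point; handle from x = -67.5 to +32.5 mm; 60 g, balances near x = -5 mm. It starts lying in notches of the rest, its axis 32.5 mm above the table.
- stylus_tip (a point): the very end of the ball point (stylus x = +67.5 mm)
- stylus_butt (a point): centre of the flat end of the handle (stylus x = -67.5 mm)
- rest: light wooden brush rest, fixed; origin under its centre, z up. Base 102 x 112 x 7 mm; on it at x = -38 and +38 mm two rails 10 mm thick, 34 mm high, each with notches 20 mm wide at y = -28 and +28 mm, their floors at z = 26 mm. Stylus (point to +x, origin at rest x = 15 mm) and brush lie along x, one in each pair of notches, which pair varies; 66 mm free between rails; open fingers under 65 mm.
- scale: grey bench scale, fixed, 195 (x) x 150 (y) x 32 mm. Origin at the centre of the underside, z up, front (-x) towards the robot. Black front panel 52 x 136 mm, its top at z = 32 mm, with a display, two flush dummy keys and, near its -y end, the button well; behind it the steel pan 122 x 140 mm, top also at 32 mm, centre at x = +31 mm.
- well (a point): centre of the mouth of the button well, in the plane of the panel's top: a round vertical hole 14 mm wide and 9 mm deep, at scale x = -66, y = -45 mm
- cal_button (a joint): travel of the small light round calibration button in that well, in m: 0 released, 0.004 fully down; it springs back. It points up and is pressed straight down with about 1 N rising to 4 N.
- button_top (a point): centre of the button's top face, 10 mm wide; released it is 4 mm below the panel's top (28 mm above the table)
- check_weight: brass check weight on the pan, 31 mm wide, 43 mm high with a small knob, 200 g, loose; origin at the centre of its underside
- stand: light wooden stand, a block, fixed, 50 (x) x 108 (y) x 42 mm with a 6 mm lip round its foot. Origin at the centre of the underside, z up. Three vertical bores 30 mm deep (floors 12 mm above the table): 19 mm wide at y = -32 mm, 11 mm at y = +5 mm, 8 mm at y = +34 mm; only the 19 mm one takes the stylus handle.
- stand_bore (a point): centre of the mouth of the 19 mm bore, 42 mm above the table
- pan (a point): centre of the pan's top face
- brush_small: bystander: slim flat paint brush, 187 mm long and 15 mm wide, loose in the other notches of the rest; origin below its middle
- stamp_a: bystander: printing stamp, wooden block 55 x 56 x 27 mm, loose; origin at the centre of its underside
- tub_white: bystander: open white tub 66 mm wide, 50 mm high, loose; origin at the centre of its underside
- tape_masking: bystander: roll of masking tape lying flat, 104 mm wide, 25 mm high, loose; origin at the centre of its underside

How it is judged:
By the outcome, as a careful person would: the job done as asked, in the order asked, and still so for the second after the job is handed in, with the robot touching nothing.
It also fails if it takes over 72 s, if anything falls off the work surface, if the arm or the gripper's body presses on something with over 40 N, if the wrist force passes 120 N, or if a joint passes its speed limit or range.

ROBOT

A 6-joint arm with a two-finger parallel gripper is mounted at the origin on the work surface; the furniture and walls round the work are solid. World frame = base frame: x ahead of the robot, y to its left, z up, the work surface at z = 0. Lengths are in m, angles in rad, forces in N, time in s.
With the tool pointing down it reaches from about 0.375 to 0.9 m from the base axis. Payload 3.1 kg.
Tool frame: the origin (TCP) lies at the very end of the fingers, on their centre line; the grasp point (between the pads) lies 19 mm behind it; z points along the fingers, y is the line along which they close (so a half turn about z gives the same grasp; the last joint's range is limited). The gripper opens to 85 mm and grips with 20 to 120 N. Pads are 22 mm wide; open, the fingers measure 114 mm over their backs; the gripper's body (76 mm by 85 mm) begins 54 mm behind the grasp point. The pads swing forward as they close: fully open they stand 13 mm farther back than shut.
Start: joints at [-1.446, 0.527, 1.433, -0, 1.181, -0.178], TCP at [0.186, -0.597, 0.203] pointing down, gripper open.
Joint ranges: [-3.08, 3.08], [-0.75, 2.2], [0.22, 2.44], [-1.43, 4.57], [0, 2.65], [-2.85, 2.85]. Speed limits (rad/s): [2.79, 2.79, 3.14, 3.14, 3.14, 3.14].

INTERFACE

Orientations are given as a unit quaternion [x, y, z, w].
In Python, from workcell import env gives the robot as it stands. The module is installed in compiled form; this text tells all that it offers.
- The arm moves only by the tool move_arm, never from a script. Its argument "increments" is a list of rows, each an object with "fingers": the opening, from -1 (shut) to 1 (fully open); "slide": the shift along the world's x, y, z in m, a list of three; "twist": the turn about the world's z in degrees. A call has 1 to 8 rows; each row shifts and turns the commanded pose from where the row before left it; what a row does not reach is not made up. A row lasts 1/8 s, in which the tool goes at most 62.5 mm and 10.7 degrees, less where a joint would pass 70% of its speed; a pose out of reach is approached as far as the arm can. A call with a gripper value outside its range is refused whole. The fingers move at their own pace and stop on an object; "force" is the grip in N (left out, the last holds). Time passes only in rows, so rows that do not move let the fingers close. It gives the time, the measured TCP pose, the force, the opening and the grip force at its end, in the units of the state.
- env.sense(): the state, without advancing time (a new reading comes with each control period).
- env.capture(name): name is "scene" or "top" or "wrist"; returns a dict with "pixels" (400x640x3 uint8, red, green, blue), "range_z" (400x640 float32, m along the optical axis (not along the pixel's ray), 0 where there is no reading), "fx", "fy", "cx", "cy" (pixels), "R" (3x3) and "t" (3): a world point X has camera coordinates R X + t. Camera axes: x right, y down, z forward; pixel columns grow to the right and rows downward; lengths in m; the calibration is good to about 2 mm. A picture is of the moment at which its call begins.
- env.job_done(): hands the job in; it is judged then, once.
The state is a dict: "t": time; "joints": joint angles; "joint_vel": joint speeds; "tau": joint torques, N m; "eef_pos": TCP position; "ee_rot": TCP orientation; "contact_force": force on the tool from outside, world axes, zero at the start; "torque": the same for the moment, N m; "finger_gap": finger opening in m; "grip_force": force on a finger pad.
Only numpy, scipy, OpenCV 4.12 (cv2) and the standard library are available. Lean on these libraries where they do the work, as an engineer would, in place of code of your own. Each camera call takes 0.05 s, during which the arm holds its last target. There are 200 camera calls.

## Working session

There is one attempt and no reset: what is moved stays moved. The work goes in short steps, Python scripts to look and compute and a tool call to move; the robot and the scene stay as the last step left them, time stands still between calls to the robot, and variables do not carry over. Pictures are saved under pics/ and viewed, at most 10 in all, crops included, and the job is handed in when it is done.

Besides the shell and the picture viewer there is one more tool, called after "Call:" as name(argument=value, ...), one argument or row to a line, values as JSON. move_arm: Moves the arm, as the interface text tells. Its arguments: {"type":"object","properties":{"increments":{"type":"array","items":{"type":"object","properties":{"fingers":{"type":"number"},"slide":{"type":"array","items":{"type":"number"}},"twist":{"type":"number"}}}},"force":{"type":"number"}},"required":["increments"]}

```bash
mkdir -p pics; cat > h.py <<'E'
import numpy as np, cv2
from workcell import env
def cap(n,f=None):
    c=env.capture(n)
    if f: cv2.imwrite('pics/'+f,c['pixels'][:,:,::-1])
    return c
def cloud(c):
    z=c['range_z'];v,u=np.mgrid[:z.shape[0],:z.shape[1]]
    P=np.stack([(u-c['cx'])/c['fx']*z,(v-c['cy'])/c['fy']*z,z],-1)
    W=(P-c['t'])@c['R']; W[z==0]=np.nan
    return W
E
python3 - <<'E'
from h import *
for n in('top','scene'):
    c=cap(n,n+'0.png');np.savez(n+'0.npz',W=cloud(c),px=c['pixels'])
    print(n,c['fx'],c['t'],c['R'].round(2).tolist())
s=env.sense();print(s['eef_pos'],s['ee_rot'],s['finger_gap'])
E
```

```text
top 490.5394319803736 [-0.10392689  0.53627487  1.0996005 ] [[0.02, -1.0, 0.01], [-0.99, -0.02, -0.16], [0.16, -0.01, -0.99]]
scene 518.7507206912143 [-0.46982978  0.22882454  1.30384433] [[0.77, -0.64, 0.01], [-0.4, -0.49, -0.77], [0.5, 0.59, -0.64]]
[ 0.18630096 -0.59586647  0.2021296 ] [ 9.88561245e-01  1.50816880e-01  2.69154786e-05 -9.66429016e-04] 0.08568218536013623
```

View pics/top0.png

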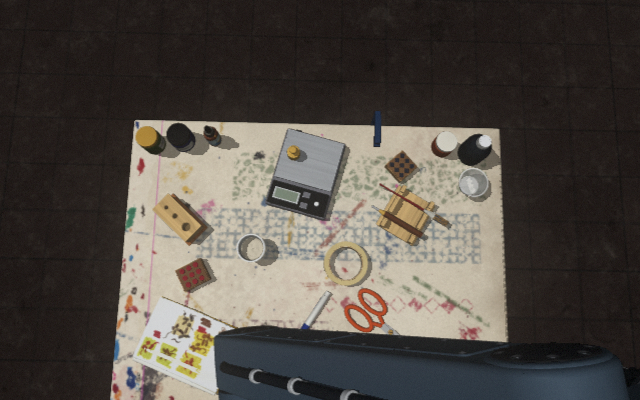

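View pics/scene0.png

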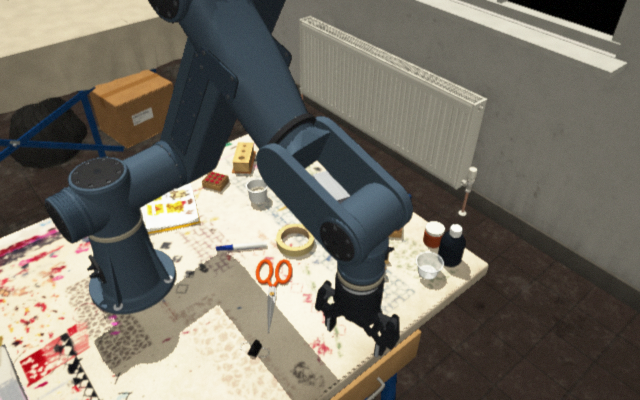

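```bash
python3 - <<'E'
from h import *
d=np.load('top0.npz');W,p=d['W'],d['px'][:,:,::-1]
a=cv2.resize(p[165:255,365:465],(500,450),interpolation=3)
b=cv2.resize(p[185:255,145:215],(300,300),interpolation=3)
m=np.zeros((450,800,3),np.uint8);m[:,:500]=a;m[:300,500:]=b;cv2.imwrite('pics/z.png',m)
def fit(box,z0,z1,n):
    u0,u1,v0,v1=box;w=W[v0:v1,u0:u1].reshape(-1,3);w=w[(w[:,2]>z0)&(w[:,2]<z1)]
    r=cv2.minAreaRect((w[:,:2]*1000).astype(np.float32));print(n,len(w),r,np.median(w[:,2]))
fit((145,215,185,250),.036,.047,'stand')
fit((255,355,120,225),.026,.037,'scale')
fit((365,465,170,255),.003,.012,'restbase')
fit((365,465,170,255),.028,.045,'resttop')
for uv in((316,204),(163,201),(174,211),(186,226),(293,152),(411,190),(377,183),(385,222),(427,238)): print(uv,W[uv[1],uv[0]].round(4))
E
```

```text
stand 1007 ((490.9051818847656, 241.19232177734375), (112.85850524902344, 52.29226303100586), 47.46193313598633) 0.04098807614613293
scale 4004 ((606.3736572265625, -54.908905029296875), (140.1807861328125, 188.54925537109375), 75.50834655761719) 0.030981819740080338
restbase 1286 ((522.0011596679688, -322.8271484375), (204.9901123046875, 245.28887939453125), 1.2582837343215942) 0.005752002762249765
resttop 819 ((531.7872314453125, -325.0921630859375), (172.636962890625, 223.95509338378906), 0.68487948179245) 0.033360635013976965
(316, 204) [ 0.5307 -0.0832  0.027 ]
(163, 201) [0.5271 0.2731 0.0418]
(174, 211) [0.5047 0.2471 0.038 ]
(186, 226) [0.4731 0.2239 0.0115]
(293, 152) [ 0.6448 -0.027   0.0693]
(411, 190) [ 0.5746 -0.3138  0.0017]
(377, 183) [ 0.5897 -0.2306  0.0029]
(385, 222) [ 0.4913 -0.2463  0.0295]
(427, 238) [ 0.4588 -0.3522 -0.0029]
```

View pics/z.png

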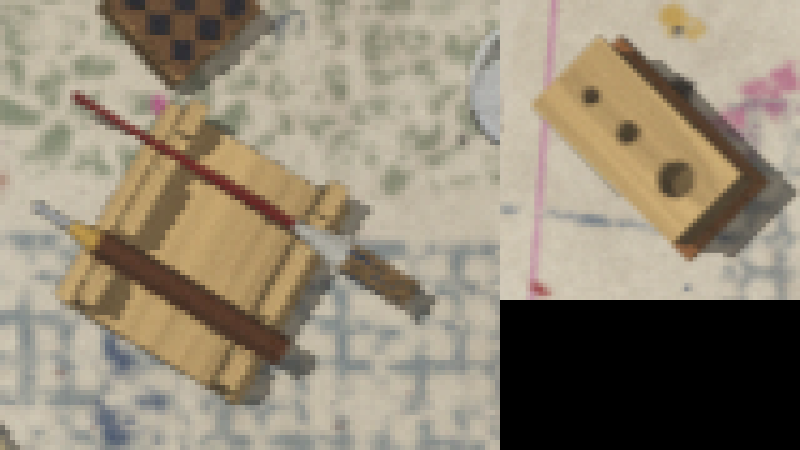

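```bash
cat >> h.py <<'E'
def ray(c,u,v,z):
    d=c['R'].T@np.array([(u-c['cx'])/c['fx'],(v-c['cy'])/c['fy'],1]);o=-c['R'].T@c['t']
    return o+d*(z-o[2])/d[2]
E
python3 - <<'E'
from h import *
c=env.capture('top')
t=ray(c,372.6,206.4,.0325);b=ray(c,422.6,234.6,.0325);print('tip',t,'butt',b,np.linalg.norm(t-b),np.degrees(np.arctan2(*(t-b)[[1,0]])))
print('bore',ray(c,186.3,226.3,.042), 'bores',ray(c,145+127/4.286,185+132/4.286,.042),ray(c,145+91/4.286,185+96/4.286,.042))
print('well',ray(c,316,203.7,.030))
r=np.radians(75.508);s=np.array([.6064,-.0549])
for a in(-14.49,):
    a=np.radians(a);R=np.array([[np.cos(a),-np.sin(a)],[np.sin(a),np.cos(a)]]);print('wellfit',s+R@[-.066,-.045])
p=env.capture('top')['pixels'][190:220,300:330];print(c['R'])
cv2.imwrite('pics/w.png',cv2.resize(p[:,:,::-1],(300,300),interpolation=3))
# rotation of tool
from scipy.spatial.transform import Rotation as Ro
print(Ro.from_quat(env.sense()['ee_rot']).as_matrix().round(3))
E
```

```text
tip [ 0.52723925 -0.2166079   0.0325    ] butt [ 0.4633024  -0.33386219  0.0325    ] 0.1335533207424407 61.397085560342425
bore [0.4692363  0.21514812 0.042     ] bores [0.49303623 0.24368792 0.042     ] [0.5122314  0.26448761 0.042     ]
well [ 0.53095029 -0.0831401   0.03      ]
wellfit [ 0.53123988 -0.08195468]
[[ 0.02134179 -0.99968697  0.01305726]
 [-0.98629108 -0.02318974 -0.16337731]
 [ 0.16362896 -0.00939149 -0.98647725]]
[[ 0.955  0.298 -0.   ]
 [ 0.298 -0.955  0.001]
 [ 0.    -0.001 -1.   ]]
```

Call:
move_arm(
  increments=[
    {"slide": [0.037,0.0374,-0.005],"twist": 5.5,"fingers": 0.35},
    {"slide": [0.037,0.0374,-0.005],"twist": 5.5,"fingers": 0.35},
    {"slide": [0.037,0.0374,-0.005],"twist": 5.5,"fingers": 0.35},
    {"slide": [0.037,0.0374,-0.005],"twist": 5.5,"fingers": 0.35},
    {"slide": [0.037,0.0374,-0.005],"twist": 5.5,"fingers": 0.35},
    {"slide": [0.037,0.0374,-0.005],"twist": 5.5,"fingers": 0.35},
    {"slide": [0.037,0.0374,-0.005],"twist": 5.5,"fingers": 0.35},
    {"slide": [0.037,0.0374,-0.005],"twist": 5.5,"fingers": 0.35},
  ],
)

```text
t: 1.2
eef_pos: [0.4835, -0.2961, 0.1628]
ee_rot: [0.859, 0.511, 0.0, 0.0]
contact_force: [0.4, -0.5, -0.2]
finger_gap: 0.0574
grip_force: 0.0
```

```bash
python3 - <<'E'
from h import *
from scipy.spatial.transform import Rotation as Ro
s=env.sense();print(s['t'],s['eef_pos'],Ro.from_quat(s['ee_rot']).as_matrix().round(3).tolist(),s['joints'],s['contact_force'])
c=cap('wrist','w1.png');print(c['R'].round(2),-c['R'].T@c['t'])
E
```

```text
1.2 [ 0.48348733 -0.2960695   0.16282829] [[0.477, 0.879, 0.0], [0.879, -0.477, -0.0], [-0.0, 0.0, -1.0]] [-7.46499958e-01  5.00153144e-01  1.62187426e+00 -4.43404948e-05
  1.01937406e+00 -2.49467667e-01] [ 0.42427023 -0.45692994 -0.16736969]
[[ 0.88 -0.48 -0.  ]
 [-0.45 -0.83  0.32]
 [-0.15 -0.28 -0.95]] [ 0.52254559 -0.22319151  0.33455939]
```

View pics/w1.png

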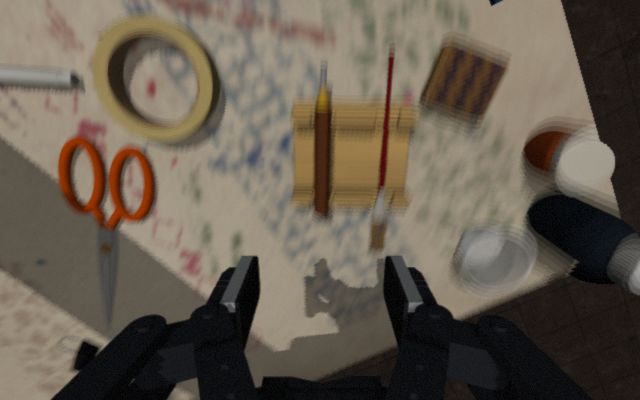

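```bash
python3 - <<'E'
from h import *
for i in range(3): c=cap('wrist','w2.png')
s=env.sense();print(s['t'],s['eef_pos'],s['joints'])
W=cloud(c);m=(W[...,2]>.03)&(W[...,2]<.05)
h=cv2.cvtColor(c['pixels'],cv2.COLOR_RGB2HSV)
for z in ('tip','butt'):pass
p=c['pixels'].astype(int)
dark=(p.sum(2)<230)&(W[...,2]>.026)&(W[...,2]<.06)
n,l,st,ce=cv2.connectedComponentsWithStats(dark.astype(np.uint8))
for i in range(1,n):
    if st[i][4]>150:
        w=W[l==i];r=cv2.minAreaRect((w[:,:2]*1000).astype(np.float32));print(st[i],r,np.nanmax(w[:,2]),np.nanmedian(w,0))
E
```

```text
1.4 [ 0.48269195 -0.2965191   0.16274253] [-7.47768431e-01  5.00049337e-01  1.62239842e+00 -6.41614544e-04
  1.01968612e+00 -2.49450458e-01]
[ 447   54   61   70 1352] ((629.4707641601562, -287.73358154296875), (50.0983772277832, 52.25824737548828), 42.914188385009766) 0.029526594074368778 [ 0.63504419 -0.28963089  0.02703431]
[377  60  18 139 715] ((551.49853515625, -286.53033447265625), (120.2605209350586, 6.260948657989502), 60.41551971435547) 0.03500548087720257 [ 0.54807766 -0.29233119  0.0319964 ]
[432  69  27  44 393] ((614.145263671875, -280.37445068359375), (36.57206726074219, 18.44625473022461), 49.96955871582031) 0.02920726940472842 [ 0.61354464 -0.2797784   0.02697498]
[ 312   97   21  127 1844] ((489.7271728515625, -282.4432373046875), (113.99737548828125, 16.29145050048828), 60.01457214355469) 0.04163955432680275 [ 0.48893556 -0.28392212  0.03893491]
[ 533  136   53   58 1094] ((671.75927734375, -380.86334228515625), (50.385982513427734, 23.218568801879883), 51.439449310302734) 0.053602499582624176 [ 0.66526325 -0.37338471  0.0393918 ]
[ 535  201   72   69 1794] ((656.5579833984375, -444.36474609375), (60.65731430053711, 24.963655471801758), 37.864654541015625) 0.05999432237905833 [ 0.65324037 -0.433919    0.04423447]
[368 226  17  33 431] ((498.4706115722656, -378.3017578125), (35.92850112915039, 13.994083404541016), 59.02406692504883) 0.03401350800839532 [ 0.49817071 -0.37785639  0.03196509]
```

View pics/w2.png

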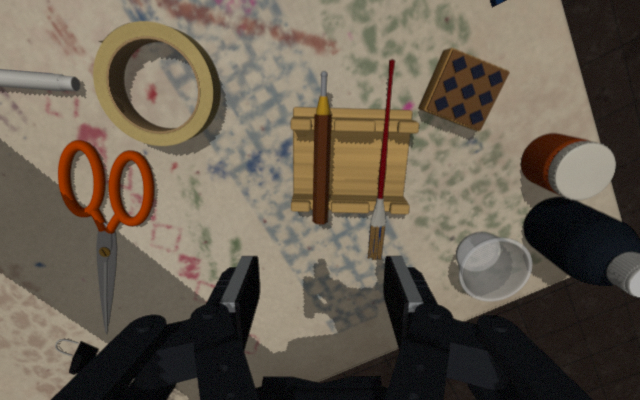

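```bash
python3 - <<'E'
from h import *
c=env.capture('wrist')
t=ray(c,323.8,71.5,.0325);b=ray(c,320.5,223,.0325);d=t-b
print(t,b,np.linalg.norm(d),np.degrees(np.arctan2(d[1],d[0])),(t+b)/2)
E
```

```text
[ 0.5274503  -0.21721876  0.0325    ] [ 0.45969394 -0.33560723  0.0325    ] 0.1364065821791829 60.216529869717036 [ 0.49357212 -0.276413    0.0325    ]
```

Call:
move_arm(
  increments=[
    {"slide": [-0.001,-0.001,-0.05],"twist": -1,"fingers": 0.35},
    {"slide": [0,0,-0.05],"fingers": 0.35},
    {"slide": [0,0,-0.03],"fingers": 0.35},
    {"slide": [0,0,-0.018],"fingers": 0.35},
    {"slide": [0,0,0],"fingers": -1},
    {"slide": [0,0,0],"fingers": -1},
    {"slide": [0,0,0],"fingers": -1},
    {"slide": [0,0,0],"fingers": -1},
  ],
  force=20,
)

```text
invalid input at $.increments[1]: expected keys fingers, slide, twist
```

Call:
move_arm(
  increments=[
    {"slide": [-0.001,-0.001,-0.05],"twist": -1,"fingers": 0.35},
    {"slide": [0,0,-0.05],"twist": 0,"fingers": 0.35},
    {"slide": [0,0,-0.03],"twist": 0,"fingers": 0.35},
    {"slide": [0,0,-0.018],"twist": 0,"fingers": 0.35},
    {"slide": [0,0,0],"twist": 0,"fingers": -1},
    {"slide": [0,0,0],"twist": 0,"fingers": -1},
    {"slide": [0,0,0],"twist": 0,"fingers": -1},
    {"slide": [0,0,0],"twist": 0,"fingers": -1},
  ],
  force=20,
)

```text
t: 2.45
eef_pos: [0.4819, -0.2987, 0.016]
ee_rot: [0.864, 0.503, 0.0, 0.001]
contact_force: [0.0, -0.5, -0.2]
finger_gap: -0.0002
grip_force: 0.0
```

```bash
python3 - <<'E'
from h import *
a=cap('wrist');s=env.capture('top')
print(env.sense()['finger_gap'],env.sense()['eef_pos'])
m=np.zeros((600,800,3),np.uint8)
m[:400,:640]=a['pixels'][:,:,::-1]
m[400:,:400]=cv2.resize(s['pixels'][165:245,340:500,::-1],(400,200))
c=env.capture('scene');m[400:,400:]=cv2.resize(c['pixels'][160:320,260:580,::-1],(400,200))
cv2.imwrite('pics/w3.png',m)
E
```

```text
0.0002598452974535187 [ 0.48172622 -0.29851659  0.01564539]
```

View pics/w3.png

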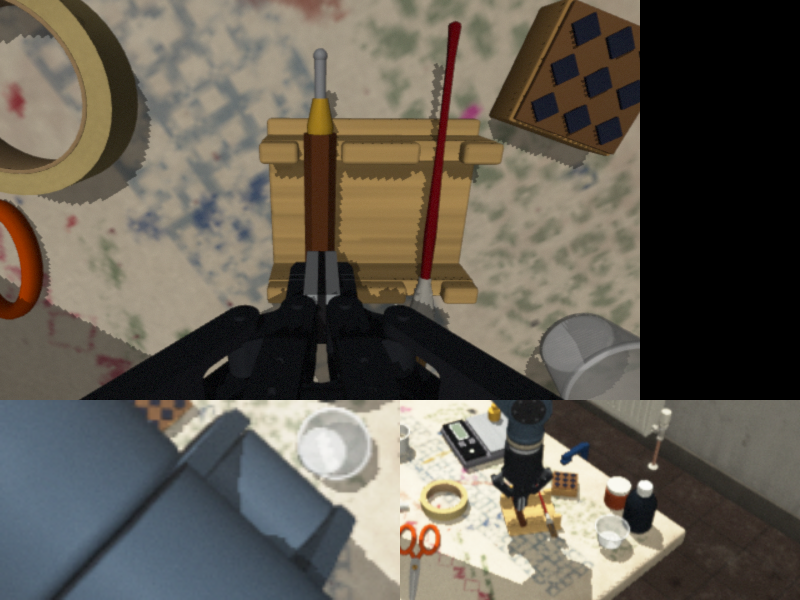

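```bash
python3 - <<'E'
from h import *
c=env.capture('wrist');W=cloud(c)
for u,v in((320,60),(320,85),(320,115),(320,150),(320,200),(320,245),(310,262),(333,262),(310,280),(333,280),(320,262),(320,280),(320,292),(295,270),(350,270),(290,155),(380,150),(300,220)): print(u,v,W[v,u].round(4),c['pixels'][v,u])
print(env.sense())
E
```

```text
320 60 [ 0.5259 -0.2185  0.0356] [115 116 117]
320 85 [ 0.5211 -0.227   0.0372] [119 120 120]
320 115 [ 0.5151 -0.2376  0.038 ] [163 126  34]
320 150 [ 0.5078 -0.2502  0.0404] [74 37 16]
320 200 [ 0.4964 -0.2702  0.0403] [75 43 24]
320 245 [ 0.4853 -0.2897  0.041 ] [76 41 24]
310 262 [ 0.4818 -0.2873  0.0578] [70 72 74]
333 262 [ 0.4903 -0.2922  0.0577] [70 71 72]
310 280 [ 0.482  -0.2878  0.0713] [73 73 75]
333 280 [ 0.4902 -0.2914  0.0728] [70 71 73]
320 262 [ 0.4859 -0.2888  0.0591] [ 9 10 12]
320 280 [ 0.4858 -0.289   0.0727] [ 7  4 10]
320 292 [ 0.4858 -0.289   0.0806] [13 14 14]
295 270 [ 0.4745 -0.2871  0.0586] [ 8 11 12]
350 270 [ 0.4949 -0.2991  0.058 ] [ 9 12 20]
290 155 [ 0.4944 -0.2464  0.035 ] [152 123  74]
380 150 [ 0.5308 -0.2645  0.0349] [159 128  78]
300 220 [ 0.4747 -0.2849  0.0073] [149 120  72]
{'t': 2.65, 'joints': array([-7.51851386e-01,  7.26799994e-01,  1.71600837e+00, -2.78263823e-05,
        6.98277130e-01, -2.34563112e-01]), 'joint_vel': array([ 0.00044598,  0.00502058,  0.00159518, -0.00052697, -0.0006403 ,
        0.00022693]), 'tau': array([-8.72928242e-03, -4.41272056e+01, -9.23108608e+00, -5.88045459e-04,
       -2.72141951e-03,  5.08952454e-06]), 'eef_pos': array([ 0.48155809, -0.29832776,  0.0153208 ]), 'ee_rot': array([8.64438086e-01, 5.02739228e-01, 6.44752267e-05, 2.45407710e-04]), 'contact_force': array([ 0.0523295 , -0.33733459,  0.24225981]), 'torque': array([0.00752795, 0.05076249, 0.05105554]), 'grip_force': 0.0, 'finger_gap': -0.0002592756690062174}
```

Call:
move_arm(
  increments=[
    {"slide": [0,0,0.02],"twist": 0,"fingers": -1},
    {"slide": [0,0,0.02],"twist": 0,"fingers": -1},
    {"slide": [0,0,0.02],"twist": 0,"fingers": -1},
    {"slide": [0,0,0],"twist": 0,"fingers": -1},
  ],
)

```text
t: 3.15
eef_pos: [0.4824, -0.2991, 0.0764]
ee_rot: [0.864, 0.503, 0.001, 0.002]
contact_force: [-0.4, 0.0, 0.3]
finger_gap: 0.0003
grip_force: 0.0
```

```bash
python3 - <<'E'
from h import *
c=cap('wrist','w4.png');W=cloud(c)
print(env.sense()['eef_pos'],env.sense()['finger_gap'],env.sense()['grip_force'])
for v in range(40,300,15): print(v,W[v,320].round(3),c['pixels'][v,320],end=' ; ')
E
```

```text
[ 0.4816743  -0.29852739  0.07536839] -0.00013626686945074137 0.0
40 [ 0.535 -0.204  0.001] [153 140 125] ; 55 [ 0.531 -0.212  0.002] [157 148 131] ; 70 [ 0.526 -0.221  0.036] [106 105 106] ; 85 [ 0.521 -0.228  0.035] [104 104 106] ; 100 [ 0.517 -0.235  0.038] [149 115  29] ; 115 [ 0.513 -0.243  0.04 ] [148 114  29] ; 130 [ 0.509 -0.25   0.04 ] [72 38 19] ; 145 [ 0.504 -0.258  0.04 ] [72 36 19] ; 160 [ 0.5   -0.267  0.039] [71 37 18] ; 175 [ 0.495 -0.275  0.04 ] [72 38 20] ; 190 [ 0.49  -0.284  0.04 ] [72 37 19] ; 205 [ 0.485 -0.292  0.04 ] [75 42 23] ; 220 [ 0.479 -0.302  0.039] [70 37 19] ; 235 [ 0.474 -0.311  0.04 ] [70 36 14] ; 250 [ 0.469 -0.321  0.04 ] [66 36 15] ; 265 [ 0.486 -0.29   0.122] [12 11 12] ; 280 [ 0.486 -0.29   0.134] [10 12 10] ; 295 [ 0.487 -0.289  0.144] [24 24 25] ;
```

View pics/w4.png

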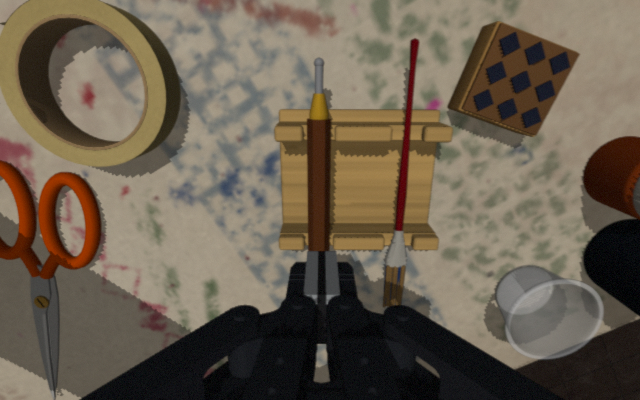

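```bash
python3 - <<'E'
from h import *
c=env.capture('wrist');W=cloud(c);o=-c['R'].T@c['t']
for v in range(244,275,3):
  print(v,[W[v,u].round(3).tolist() for u in (296,309,320,334,348)])
print(o,c['R'].round(3).tolist()); s=env.sense();print(s['joints'],s['eef_pos'])
for n in('scene','top'):
  c=env.capture(n);W=cloud(c);P=c['R']@s['eef_pos']+c['t'];u,v=P[0]/P[2]*c['fx']+c['cx'],P[1]/P[2]*c['fy']+c['cy'];print(n,u,v,P[2],c['range_z'][int(v),int(u)])
  if n=='scene':
    u,v=int(u),int(v);cv2.imwrite('pics/s1.png',cv2.resize(c['pixels'][v-60:v+40,u-60:u+60,::-1],(720,600),interpolation=3))
E
```

```text
244 [[0.455, -0.31, 0.035], [0.46, -0.317, 0.027], [0.47, -0.315, 0.04], [0.476, -0.326, 0.027], [0.486, -0.327, 0.035]]
247 [[0.453, -0.312, 0.034], [0.452, -0.33, 0.002], [0.469, -0.317, 0.04], [0.469, -0.34, 0.001], [0.485, -0.329, 0.036]]
250 [[0.452, -0.314, 0.035], [0.45, -0.333, 0.001], [0.468, -0.32, 0.04], [0.468, -0.342, 0.001], [0.484, -0.332, 0.034]]
253 [[0.44, -0.33, 0.0], [0.481, -0.287, 0.11], [0.486, -0.288, 0.112], [0.491, -0.292, 0.111], [0.476, -0.351, 0.0]]
256 [[0.438, -0.332, 0.0], [0.481, -0.287, 0.113], [0.486, -0.289, 0.114], [0.491, -0.292, 0.113], [0.475, -0.353, 0.001]]
259 [[0.437, -0.335, 0.0], [0.481, -0.287, 0.115], [0.486, -0.289, 0.117], [0.491, -0.292, 0.117], [0.474, -0.356, 0.0]]
262 [[0.475, -0.287, 0.112], [0.482, -0.287, 0.119], [0.486, -0.289, 0.118], [0.491, -0.292, 0.12], [0.472, -0.358, 0.001]]
265 [[0.475, -0.287, 0.115], [0.482, -0.287, 0.121], [0.486, -0.289, 0.121], [0.491, -0.292, 0.121], [0.494, -0.299, 0.114]]
268 [[0.475, -0.287, 0.117], [0.482, -0.287, 0.123], [0.486, -0.289, 0.123], [0.491, -0.292, 0.124], [0.494, -0.299, 0.117]]
271 [[0.475, -0.288, 0.119], [0.482, -0.287, 0.126], [0.486, -0.289, 0.126], [0.491, -0.291, 0.127], [0.494, -0.299, 0.119]]
274 [[0.475, -0.288, 0.121], [0.482, -0.287, 0.129], [0.486, -0.289, 0.128], [0.491, -0.292, 0.129], [0.494, -0.299, 0.121]]
[ 0.52209258 -0.22635572  0.2471139 ] [[0.869, -0.496, 0.001], [-0.469, -0.822, 0.324], [-0.16, -0.281, -0.946]]
[-7.52007650e-01  6.28532843e-01  1.69041938e+00  7.11734754e-06
  8.22923799e-01 -2.34560738e-01] [ 0.48122679 -0.29812645  0.07473002]
scene 355.0882863549576 236.41303576314488 1.3212641510012135 1.3859107
top 410.8135024415544 224.57977068638704 1.1074235302944209 0.5765447
```

View pics/s1.png

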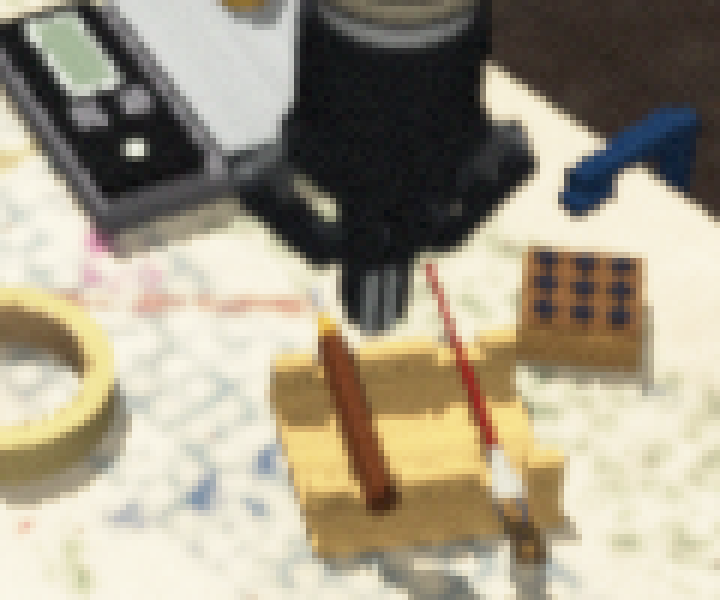

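Call:
move_arm(
  increments=[
    {"slide": [0,0,0.01],"twist": 0,"fingers": 0.35},
    {"slide": [0,0,0],"twist": 0,"fingers": 0.35},
    {"slide": [0,0,-0.03],"twist": 0,"fingers": 0.35},
    {"slide": [0,0,-0.03],"twist": 0,"fingers": 0.35},
    {"slide": [0,0,-0.03],"twist": 0,"fingers": 0.35},
    {"slide": [0,0,-0.014],"twist": 0,"fingers": 0.35},
    {"slide": [0,0,0],"twist": 0,"fingers": 0.35},
  ],
)

```text
t: 4.22
eef_pos: [0.481, -0.298, -0.0197]
ee_rot: [0.864, 0.503, -0.0, -0.001]
contact_force: [-0.2, 0.0, 0.2]
finger_gap: 0.0578
grip_force: 0.0
```

Call:
move_arm(
  increments=[
    {"slide": [0,0,0],"twist": 0,"fingers": -1},
    {"slide": [0,0,0],"twist": 0,"fingers": -1},
    {"slide": [0,0,0],"twist": 0,"fingers": -1},
    {"slide": [0,0,0],"twist": 0,"fingers": -1},
  ],
  force=20,
)

```text
t: 4.72
eef_pos: [0.482, -0.2988, -0.0179]
ee_rot: [0.864, 0.503, 0.0, 0.001]
contact_force: [-0.2, 0.6, 6.3]
finger_gap: 0.0137
grip_force: 19.7
```

Call:
move_arm(
  increments=[
    {"slide": [0,0,0.02],"twist": 0,"fingers": -1},
    {"slide": [0,0,0.03],"twist": 0,"fingers": -1},
    {"slide": [0,0,0.05],"twist": 0,"fingers": -1},
    {"slide": [0,0,0.05],"twist": 0,"fingers": -1},
    {"slide": [0,0,0],"twist": 0,"fingers": -1},
  ],
)

```text
t: 5.35
eef_pos: [0.4837, -0.3004, 0.1351]
ee_rot: [0.864, 0.503, 0.001, 0.004]
contact_force: [0.5, 0.4, 0.2]
finger_gap: 0.0139
grip_force: 19.7
```

```bash
cat >> h.py <<'E'
def styl(off=.034):
    """stylus line in tool frame from wrist cloud: handle/point pixels near the tool's xz plane"""
    from scipy.spatial.transform import Rotation as Ro
    c=env.capture('wrist');W=cloud(c);s=env.sense()
    p=s['eef_pos']+[0,0,off];x=Ro.from_quat(s['ee_rot']).as_matrix()[:,0];x=np.r_[x[:2],0];y=np.array([-x[1],x[0],0])
    D=W-p;a=D@x;b=D@y;h=W[...,2]
    return c,W,a,b,h,s,p
E
python3 - <<'E'
from h import *
c,W,a,b,h,s,p=styl();print(s['eef_pos'],s['finger_gap'],s['grip_force'],s['contact_force'])
m=(abs(b)<.012)&(h>.05)&(a>.014)
for lo in np.arange(.014,.12,.008):
    k=m&(a>=lo)&(a<lo+.008)
    if k.sum()>5:print(lo.round(3),k.sum(),np.median(b[k]).round(4),np.percentile(h[k],[5,50,95]).round(4))
cv2.imwrite('pics/w5.png',c['pixels'][:,:,::-1])
E
```

```text
[ 0.48215856 -0.29900556  0.13271606] 0.014020273793965872 19.66941609978676 [-0.81153128  0.53810122 -1.27547981]
0.014 2941 0.0025 [0.1891 0.2382 0.2488]
0.022 730 -0.0009 [0.1867 0.192  0.1933]
0.03 784 -0.0009 [0.1867 0.1919 0.1933]
0.038 841 -0.0009 [0.1868 0.192  0.1933]
0.046 893 -0.0009 [0.1866 0.1919 0.1933]
0.054 967 -0.001 [0.1866 0.1916 0.1932]
0.062 754 -0.001 [0.1872 0.1903 0.1922]
0.07 544 -0.001 [0.1864 0.1888 0.1907]
0.078 381 -0.001 [0.1864 0.1879 0.1891]
0.086 423 -0.001 [0.1863 0.1879 0.1893]
0.094 80 -0.001 [0.1861 0.1875 0.1891]
```

```bash
python3 - <<'E'
from h import *
d=np.load('top0.npz');W=d['W']
def f(box,z0,z1,n):
    u0,u1,v0,v1=box;w=W[v0:v1,u0:u1].reshape(-1,3);w=w[(w[:,2]>z0)&(w[:,2]<z1)]
    print(n,len(w),cv2.minEnclosingCircle((w[:,:2]*1000).astype(np.float32)))
f((318,378,235,290),.019,.03,'tape');f((230,272,228,270),.04,.06,'tub');f((240,280,110,170),.01,.2,'x')
f((280,310,140,165),.045,.09,'weight')
E
```

```text
tape 666 ((394.56005859375, -154.21022033691406), 51.0651969909668)
tub 178 ((423.4643249511719, 65.32090759277344), 32.9245719909668)
x 53 ((633.4280395507812, 9.325294494628906), 21.456083297729492)
weight 142 ((649.7564086914062, -25.506059646606445), 15.965934753417969)
```

Call:
move_arm(
  increments=[
    {"slide": [-0.009,0.035,0],"twist": -9.4,"fingers": -1},
    {"slide": [-0.009,0.035,0],"twist": -9.4,"fingers": -1},
    {"slide": [-0.009,0.035,0],"twist": -9.4,"fingers": -1},
    {"slide": [-0.009,0.035,0],"twist": -9.4,"fingers": -1},
    {"slide": [-0.009,0.035,0],"twist": -9.4,"fingers": -1},
    {"slide": [-0.009,0.035,0],"twist": -9.4,"fingers": -1},
    {"slide": [-0.01,0.035,0],"twist": -9.4,"fingers": -1},
    {"slide": [-0.01,0.035,0],"twist": -9.2,"fingers": -1},
  ],
)

```text
t: 6.4
eef_pos: [0.4054, -0.0168, 0.1296]
ee_rot: [0.991, -0.13, -0.002, -0.0]
contact_force: [-0.1, 0.1, -0.3]
finger_gap: 0.0141
grip_force: 19.7
```

Call:
move_arm(
  increments=[
    {"slide": [0,0,0],"twist": 0,"fingers": -1},
    {"slide": [0,0,-0.04],"twist": 0,"fingers": -1},
    {"slide": [0,0,-0.04],"twist": 0,"fingers": -1},
  ],
)

```text
t: 6.78
eef_pos: [0.4082, -0.0191, 0.0497]
ee_rot: [0.992, -0.127, 0.001, 0.0]
contact_force: [0.1, -1.0, -0.6]
finger_gap: 0.0138
grip_force: 19.7
```

```bash
python3 - <<'E'
from h import *
c,W,a,b,h,s,p=styl();c,W,a,b,h,s,p=styl();print(s['t'],s['eef_pos'],s['joints'].round(2),s['contact_force'])
x=np.array([.968,-.25])
m=(abs(b)<.012)&(h>.05)&(a>.014)
for lo in np.arange(.022,.12,.016):
    k=m&(a>=lo)&(a<lo+.016)
    if k.sum()>5:print(lo.round(3),k.sum(),np.median(b[k]).round(4),np.percentile(h[k],[5,50,95]).round(4),a[k].max().round(4))
cv2.imwrite('pics/w6.png',c['pixels'][:,:,::-1])
# scale front wall in tool frame
k=(abs(b)<.03)&(h>.026)&(h<.036)&(a>.08);print('scale front a',np.percentile(a[k],[0.5,2,5]),np.median(h[k]))
for b0 in(-.03,-.02,.02,.03):
    k=(abs(b-b0)<.004)&(h>.024)&(h<.036)&(a>.08);print(b0,np.percentile(a[k],[.5,3]) if k.any() else 0)
E
```

```text
6.875 [ 0.40467332 -0.01815628  0.04750573] [-0.32  0.56  2.1  -0.    0.49  1.5 ] [-0.18802404  1.73772031 -0.77212327]
0.022 1507 -0.0006 [0.0973 0.1025 0.1038] 0.038
0.038 1717 -0.0006 [0.0971 0.1023 0.1037] 0.054
0.054 1750 -0.0006 [0.0971 0.1014 0.1034] 0.07
0.07 971 -0.0006 [0.0966 0.0987 0.1008] 0.0858
0.086 562 -0.0007 [0.0964 0.0979 0.0993] 0.097
scale front a [0.11170722 0.11180844 0.11202336] 0.0329970937319383
-0.03 [0.11168706 0.11181724]
-0.02 [0.11165392 0.11177184]
0.02 [0.11156714 0.11193208]
0.03 [0.11159047 0.11189954]
```

Call:
move_arm(
  increments=[
    {"slide": [0,0,-0.04],"twist": 0,"fingers": -1},
    {"slide": [0,0,-0.031],"twist": 0,"fingers": -1},
    {"slide": [0,0,0],"twist": 0,"fingers": -1},
    {"slide": [0.008,-0.002,0],"twist": 0,"fingers": -1},
    {"slide": [0.006,-0.0015,0],"twist": 0,"fingers": -1},
    {"slide": [0.003,-0.0008,0],"twist": 0,"fingers": -1},
  ],
)

```text
t: 7.62
eef_pos: [0.4217, -0.0217, -0.019]
ee_rot: [0.992, -0.127, -0.003, -0.001]
contact_force: [-7.7, 1.4, -0.1]
finger_gap: 0.0142
grip_force: 19.8
```

Call:
move_arm(
  increments=[
    {"slide": [0.002,-0.0005,0],"twist": 0,"fingers": -1},
    {"slide": [0.0003,0,0.005],"twist": 0,"fingers": -1},
    {"slide": [0.0005,0,0.006],"twist": 0,"fingers": -1},
    {"slide": [0.0008,-0.0002,0.006],"twist": 0,"fingers": -1},
  ],
)

```text
t: 8.12
eef_pos: [0.4236, -0.0218, -0.0024]
ee_rot: [0.992, -0.127, -0.004, -0.001]
contact_force: [-4.9, 0.8, -2.1]
finger_gap: 0.0139
grip_force: 19.9
```

```bash
cat >> h.py <<'E'
def rep():
    c,W,a,b,h,s,p=styl();print('t',s['t'],s['eef_pos'].round(4),'F',s['contact_force'].round(1),'gap',s['finger_gap'].round(4))
    px=c['pixels'].astype(int);z0=p[2]+.019
    m=(abs(b+.0006)<.004)&(a>.016)&(a<.12)&(h>.035)&(h<z0+.03)
    for lo in np.arange(.016,.12,.01):
        k=m&(a>=lo)&(a<lo+.01)
        if k.sum()>8: print((lo*1000).round(),k.sum(),'dz',((np.median(h[k])-z0)*1000).round(1),px[k].mean(0).round(),end='; ')
    print();return c
E
python3 - <<'E'
from h import *
c=rep();cv2.imwrite('pics/w7.png',c['pixels'][:,:,::-1])
E
```

```text
Traceback (most recent call last):
  File "h.py", line 23, in rep
    c,W,a,b,h,s,p=styl();print('t',s['t'],s['eef_pos'].round(4),'F',s['contact_force'].round(1),'gap',s['finger_gap'].round(4))
                                                                                                      ^^^^^^^^^^^^^^^^^^^^^
AttributeError: 'float' object has no attribute 'round'
```

```bash
sed -i "s/s\['finger_gap'\].round(4)/round(s['finger_gap'],4)/" h.py; python3 - <<'E'
from h import *
c=rep();cv2.imwrite('pics/w7.png',c['pixels'][:,:,::-1])
E
```

```text
t 8.225 [ 0.4238 -0.0218 -0.0021] F [-6.   1.1 -0.5] gap 0.0138
16.0 523 dz 1.2 [77. 42. 21.]; 26.0 543 dz -0.5 [80. 43. 22.]; 36.0 554 dz -2.3 [80. 43. 22.]; 46.0 579 dz -4.0 [80. 43. 22.]; 56.0 618 dz -6.0 [114.  78.  26.]; 66.0 577 dz -10.0 [146. 113.  33.]; 76.0 364 dz -13.5 [116. 116. 116.]; 86.0 279 dz -14.9 [113. 113. 114.]; 96.0 18 dz -15.8 [97. 94. 99.]; 106.0 15 dz -15.7 [ 98.  96. 101.];
```

Call:
move_arm(
  increments=[
    {"slide": [0.0021,-0.0006,0.0098],"twist": 0,"fingers": -1},
    {"slide": [0.0032,-0.0008,0.0095],"twist": 0,"fingers": -1},
    {"slide": [0.0041,-0.001,0.009],"twist": 0,"fingers": -1},
    {"slide": [0.005,-0.0013,0.0087],"twist": 0,"fingers": -1},
    {"slide": [0.0059,-0.0015,0.008],"twist": 0,"fingers": -1},
  ],
)

```text
t: 8.85
eef_pos: [0.449, -0.0287, 0.0428]
ee_rot: [0.992, -0.128, 0.0, 0.0]
contact_force: [-0.5, 0.1, -0.4]
finger_gap: 0.0139
grip_force: 19.8
```

```bash
python3 - <<'E'
from h import *
c=rep()
E
```

```text
t 8.9 [ 0.4508 -0.0293  0.0435] F [-0.  -0.2 -0.9] gap 0.0142
16.0 506 dz 0.7 [88. 48. 25.]; 26.0 559 dz -0.7 [87. 48. 24.]; 36.0 582 dz -2.0 [87. 48. 24.]; 46.0 608 dz -3.4 [88. 49. 25.]; 56.0 638 dz -5.7 [141. 103.  31.]; 66.0 556 dz -9.1 [150. 120.  46.]; 76.0 382 dz -11.9 [125. 125. 126.]; 86.0 289 dz -12.9 [115. 115. 116.]; 96.0 13 dz -61.4 [101.  99. 103.]; 106.0 13 dz -61.1 [107. 104. 109.];
```

Call:
move_arm(
  increments=[
    {"slide": [-0.02,0.005,0],"twist": 0,"fingers": -1},
    {"slide": [-0.015,0.004,0],"twist": 0,"fingers": -1},
    {"slide": [0,0,-0.035],"twist": 0,"fingers": -1},
    {"slide": [0,0,-0.031],"twist": 0,"fingers": -1},
    {"slide": [0,0,0],"twist": 0,"fingers": -1},
    {"slide": [0.005,-0.0012,0],"twist": 0,"fingers": -1},
    {"slide": [0.004,-0.001,0],"twist": 0,"fingers": -1},
    {"slide": [0.002,-0.0005,0],"twist": 0,"fingers": -1},
  ],
)

```text
t: 9.9
eef_pos: [0.4176, -0.0199, -0.0231]
ee_rot: [0.992, -0.127, -0.007, -0.001]
contact_force: [-10.8, 2.0, 0.0]
finger_gap: 0.0143
grip_force: 20.0
```

```bash
python3 - <<'E'
from h import *
c=rep()
E
```

```text
t 9.95 [ 0.4176 -0.0199 -0.0231] F [-9.3  1.8  1.2] gap 0.0138
```

Call:
move_arm(
  increments=[
    {"slide": [0.002,-0.0005,0.001],"twist": 0,"fingers": -1},
    {"slide": [0.002,-0.0005,0.003],"twist": 0,"fingers": -1},
    {"slide": [0.002,-0.0005,0.004],"twist": 0,"fingers": -1},
    {"slide": [0.002,-0.0005,0.004],"twist": 0,"fingers": -1},
  ],
)

```text
t: 10.45
eef_pos: [0.4207, -0.0203, -0.0113]
ee_rot: [0.992, -0.127, -0.012, -0.002]
contact_force: [-13.4, 2.1, 1.6]
finger_gap: 0.0139
grip_force: 20.5
```

```bash
sed -i 's/(h>.035)/(h>lo0)/; s/def rep():/def rep(lo0=.012):/' h.py; python3 - <<'E'
from h import *
c=rep()
E
```

```text
t 10.5 [ 0.4209 -0.0203 -0.011 ] F [-14.2   3.1   3.2] gap 0.0137
16.0 537 dz -1.5 [76. 41. 21.]; 26.0 555 dz -4.3 [77. 42. 22.]; 36.0 554 dz -7.1 [78. 42. 21.]; 46.0 573 dz -9.9 [79. 42. 22.]; 56.0 588 dz -13.6 [119.  84.  26.]; 66.0 475 dz -18.4 [137. 110.  44.]; 76.0 345 dz -22.8 [114. 114. 113.]; 86.0 546 dz -21.8 [78. 78. 79.]; 96.0 830 dz -8.9 [38. 38. 40.]; 106.0 240 dz -8.3 [89. 87. 91.];
```

Call:
move_arm(
  increments=[
    {"slide": [0.003,-0.0008,0.005],"twist": 0,"fingers": -1},
    {"slide": [0.003,-0.0008,0.006],"twist": 0,"fingers": -1},
    {"slide": [0.003,-0.0008,0.006],"twist": 0,"fingers": -1},
    {"slide": [0.003,-0.0008,0.006],"twist": 0,"fingers": -1},
  ],
)

```text
t: 11.0
eef_pos: [0.4341, -0.024, 0.0118]
ee_rot: [0.992, -0.127, -0.01, -0.002]
contact_force: [-11.5, 2.5, 4.5]
finger_gap: 0.0139
grip_force: 19.4
```

```bash
python3 - <<'E'
from h import *
c=rep()
E
```

```text
t 11.05 [ 0.435  -0.0243  0.0124] F [-13.5   2.9   6.2] gap 0.0139
16.0 557 dz -9.4 [78. 43. 22.]; 26.0 526 dz -15.7 [78. 43. 22.]; 36.0 503 dz -21.8 [79. 43. 22.]; 46.0 481 dz -28.9 [112.  78.  26.]; 56.0 341 dz -37.7 [131. 109.  57.]; 66.0 247 dz -45.9 [116. 116. 116.]; 76.0 412 dz -33.0 [49. 48. 50.]; 86.0 536 dz -31.9 [80. 78. 82.]; 96.0 560 dz -32.0 [76. 74. 78.]; 106.0 383 dz -32.6 [21. 22. 23.];
```

Call:
move_arm(
  increments=[
    {"slide": [0.0058,-0.0015,0.008],"twist": 0,"fingers": -1},
    {"slide": [0.0065,-0.0017,0.0075],"twist": 0,"fingers": -1},
    {"slide": [0.0072,-0.0019,0.0067],"twist": 0,"fingers": -1},
    {"slide": [0.0078,-0.002,0.006],"twist": 0,"fingers": -1},
    {"slide": [0.0084,-0.0022,0.0052],"twist": 0,"fingers": -1},
    {"slide": [0.0088,-0.0023,0.0042],"twist": 0,"fingers": -1},
    {"slide": [0.0092,-0.0024,0.0033],"twist": 0,"fingers": -1},
  ],
)

```text
t: 11.92
eef_pos: [0.4987, -0.0417, 0.052]
ee_rot: [0.992, -0.128, 0.0, 0.0]
contact_force: [-2.4, -0.4, -1.8]
finger_gap: 0.0123
grip_force: 21.2
```

```bash
python3 - <<'E'
from h import *
c=rep();cv2.imwrite('pics/w8.png',c['pixels'][:,:,::-1])
E
```

```text
t 11.975 [ 0.5009 -0.0424  0.0525] F [-1.1  0.8  0.6] gap 0.0124
16.0 221 dz -72.1 [68. 67. 71.]; 26.0 240 dz -71.9 [ 97.  95. 100.]; 36.0 246 dz -72.7 [23. 23. 25.]; 46.0 246 dz -71.8 [103. 101. 106.]; 56.0 262 dz -72.2 [66. 65. 68.]; 66.0 276 dz -81.6 [86. 84. 88.]; 76.0 298 dz -72.8 [152. 152. 153.]; 86.0 335 dz -72.6 [155. 155. 157.]; 96.0 347 dz -72.7 [155. 156. 157.]; 106.0 355 dz -72.7 [155. 155. 157.]; 116.0 112 dz -72.7 [155. 156. 157.];
```

Call:
move_arm(
  increments=[
    {"slide": [0,0,0.03],"twist": 0,"fingers": -1},
    {"slide": [0,0,0.04],"twist": 0,"fingers": -1},
    {"slide": [0,0,0],"twist": 0,"fingers": -1},
  ],
)

```text
t: 12.35
eef_pos: [0.5027, -0.0429, 0.1251]
ee_rot: [0.992, -0.128, 0.006, 0.001]
contact_force: [0.1, -0.7, -0.9]
finger_gap: 0.0127
grip_force: 21.4
```

```bash
cat >> h.py <<'E'
def hang():
    c,W,a,b,h,s,p=styl();print('t',s['t'],s['eef_pos'].round(4),'F',s['contact_force'].round(1),'gap',round(s['finger_gap'],4),'tipz',p[2].round(4))
    px=c['pixels'].astype(int)
    m=(abs(b)<.012)&(a>-.05)&(a<.09)&(h>.045)
    for lo in np.arange(.045,p[2]+.06,.008):
        k=m&(h>=lo)&(h<lo+.008)
        if k.sum()>4: print((lo*1000).round()+4,k.sum(),'a',(np.percentile(a[k],[5,50,95])*1000).round(1),'b',(np.percentile(b[k],[5,50,95])*1000).round(1),px[k].mean(0).round())
    return c,W,a,b,h,s,p
E
python3 - <<'E'
from h import *
hang()
E
```

```text
t 12.4 [ 0.5009 -0.0424  0.1236] F [-0.  -0.3  0.1] gap 0.0124 tipz 0.1576
89.0 36 a [ 8.8 10.3 11.3] b [-3.  -0.4  1.7] [84. 83. 81.]
97.0 45 a [ 8.1  9.3 10.2] b [-3.  -1.1  1.5] [67. 66. 65.]
105.0 37 a [8.  8.9 9.7] b [-2.9 -0.4  1.5] [69. 64. 54.]
113.0 53 a [ 7.7  9.4 10.1] b [-4.5 -1.   2.7] [68. 54. 24.]
121.0 109 a [ 7.5  9.1 10.7] b [-6.  -0.5  5.1] [49. 34. 15.]
129.0 191 a [ 6.5  8.3 10.2] b [-6.7 -1.   4.9] [39. 23. 14.]
137.0 213 a [5.1 7.1 9. ] b [-6.6 -0.5  5.2] [35. 20. 12.]
145.0 237 a [4.2 6.1 7.9] b [-6.5 -1.   5. ] [31. 17. 10.]
153.0 296 a [3. 5. 7.] b [-6.9 -1.   5.4] [28. 15.  8.]
161.0 503 a [ 2.   4.9 12.1] b [-10.3  -0.   10.5] [33. 25. 20.]
169.0 651 a [ 0.9  4.1 12.1] b [-10.5  -0.1  10.4] [30. 23. 19.]
177.0 757 a [-0.1  2.9 12.1] b [-10.4  -0.1  10.5] [30. 23. 19.]
185.0 924 a [-1.3  1.8 11.9] b [-10.5  -0.1  10.6] [30. 23. 19.]
193.0 1376 a [-5.3  0.4 12. ] b [-9.7 -0.2  9.6] [28. 22. 19.]
201.0 1440 a [-7.  -1.3 12.7] b [-10.5  -0.2  10.5] [23. 17. 13.]
209.0 1377 a [-5.7 -2.2 12.6] b [-10.8  -0.2  10.8] [23. 15. 11.]
217.0 516 a [-4.2  4.2 17.1] b [-10.5  -0.2  10.8] [17. 11.  8.]
```

```bash
python3 - <<'E'
from h import *
for i in range(2):
    c,W,a,b,h,s,p=styl()
m=(abs(b)<.006)&(a>0)&(a<.03)&(h>.05)&(h<.112)
hs=np.sort(h[m]);print('low',hs[:5],s['eef_pos'])
for lo,hi in((.05,.09),(.09,.1),(.1,.11)):
    k=m&(h>lo)&(h<hi);print(k.sum(),a[k].min(),np.median(a[k]),a[k].max(),b[k].min(),np.median(b[k]),b[k].max(),np.argwhere(k).mean(0))
# button
P=c['R']@np.array([.531,-.0825,.028])+c['t'];u,v=P[0]/P[2]*c['fx']+c['cx'],P[1]/P[2]*c['fy']+c['cy'];print('exp',u,v)
g=c['pixels'].min(2);k=g>140
n,l,st,ce=cv2.connectedComponentsWithStats(k.astype(np.uint8))
for i in range(1,n):
    if abs(ce[i][0]-u)<60 and abs(ce[i][1]-v)<60 and 30<st[i][4]<3000:print(st[i],ce[i],ray(c,*ce[i],.028),np.nanmedian(W[l==i],0))
cv2.imwrite('pics/w9.png',c['pixels'][:,:,::-1])
E
```

```text
low [0.08519652 0.08529261 0.0854791  0.08561743 0.08587965] [ 0.49851344 -0.04165596  0.12164197]
36 0.007424212551881095 0.009159226634679343 0.010340278513257896 -0.003647311794442162 -0.0003975750417121517 0.0022185681289301276 [204.77777778 321.22222222]
59 0.006570295865434552 0.008245927950772777 0.009324870196713056 -0.002949094081850621 -0.0010258250918213927 0.0015068263310634227 [210.27118644 321.55932203]
47 0.006788973817207085 0.008053899512238949 0.009043835865996436 -0.003960942291183213 -0.001010541242908112 0.0030949959239351876 [216.82978723 321.46808511]
exp 360.67323707904995 139.40903429779732
[356 133  13  13 127] [362.33070866 139.09448819] [ 0.53091068 -0.08380324  0.028     ] [ 0.53106534 -0.0837747   0.02872115]
[407 141  18  22 192] [414.58854167 149.32291667] [ 0.51262316 -0.12184963  0.028     ] [ 0.5064738  -0.12753055  0.0007006 ]
```

View pics/w9.png

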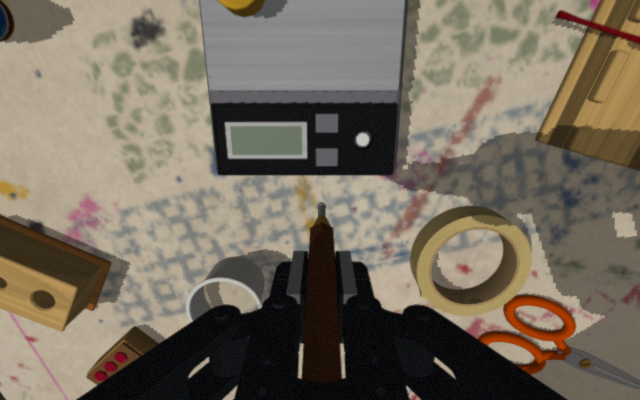

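```bash
cat >> h.py <<'E'
def tip_btn(z0,z1,n=4):
    out=[]
    for i in range(n):
        c,W,a,b,h,s,p=styl();o=-c['R'].T@c['t']
        m=(abs(b)<.006)&(a>-.01)&(a<.03)&(h>z0)&(h<z1)
        lo=h[m].min();k=m&(h<lo+.006);q=np.median(W[k],0);d=(q-o)/np.linalg.norm(q-o);ball=q+.003*d
        P=c['R']@np.array([.531,-.0835,.028])+c['t'];u,v=P[0]/P[2]*c['fx']+c['cx'],P[1]/P[2]*c['fy']+c['cy']
        nn,l,st,ce=cv2.connectedComponentsWithStats((c['pixels'].min(2)>140).astype(np.uint8))
        bt=[ray(c,*ce[j],.028) for j in range(1,nn) if np.hypot(ce[j][0]-u,ce[j][1]-v)<12 and 30<st[j][4]<900]
        bt=bt[0] if bt else [np.nan]*3
        out.append(np.r_[ball,bt,lo,s['eef_pos']])
    out=np.array(out);print(out.round(4));M=out.mean(0);print('tip->btn',(M[3:5]-M[:2]).round(4),'low',M[6].round(4))
E
python3 - <<'E'
from h import *
tip_btn(.05,.112)
E
```

```text
[[ 0.5052 -0.0443  0.0845  0.5311 -0.0838  0.028   0.0848  0.4979 -0.0414
   0.1212]
 [ 0.5046 -0.0438  0.0841  0.5313 -0.0839  0.028   0.0845  0.4976 -0.0414
   0.1209]
 [ 0.5041 -0.0439  0.0832  0.5312 -0.084   0.028   0.0837  0.4975 -0.0413
   0.1209]
 [ 0.5042 -0.0439  0.0838  0.5312 -0.0839  0.028   0.084   0.4975 -0.0413
   0.1209]]
tip->btn [ 0.0267 -0.0399] low 0.0842
```

Call:
move_arm(
  increments=[
    {"slide": [0.009,-0.0134,0],"twist": 0,"fingers": -1},
    {"slide": [0.009,-0.0133,0],"twist": 0,"fingers": -1},
    {"slide": [0.009,-0.0133,0],"twist": 0,"fingers": -1},
    {"slide": [0,0,-0.02],"twist": 0,"fingers": -1},
    {"slide": [0,0,-0.018],"twist": 0,"fingers": -1},
    {"slide": [0,0,0],"twist": 0,"fingers": -1},
    {"slide": [0,0,0],"twist": 0,"fingers": -1},
  ],
)

```text
t: 13.58
eef_pos: [0.5257, -0.0821, 0.0843]
ee_rot: [0.992, -0.128, 0.0, 0.0]
contact_force: [-0.2, -1.2, -0.4]
finger_gap: 0.0125
grip_force: 21.3
```

```bash
python3 - <<'E'
from h import *
tip_btn(.038,.07)
E
```

```text
[[ 0.5323 -0.0845  0.0471  0.5316 -0.084   0.028   0.0472  0.5258 -0.082
   0.0845]
 [ 0.5325 -0.0845  0.047   0.5315 -0.084   0.028   0.0464  0.5258 -0.0819
   0.0846]
 [ 0.5325 -0.0843  0.0473  0.5315 -0.084   0.028   0.0476  0.5257 -0.0818
   0.0847]
 [ 0.5323 -0.0845  0.0471  0.5314 -0.084   0.028   0.0475  0.5256 -0.0817
   0.0846]]
tip->btn [-0.0009  0.0005] low 0.0472
```

Call:
move_arm(
  increments=[
    {"slide": [-0.0008,0.0005,-0.008],"twist": 0,"fingers": -1},
    {"slide": [0,0,-0.006],"twist": 0,"fingers": -1},
    {"slide": [0,0,-0.003],"twist": 0,"fingers": -1},
    {"slide": [0,0,0],"twist": 0,"fingers": -1},
  ],
)

```text
t: 14.28
eef_pos: [0.5239, -0.0808, 0.0666]
ee_rot: [0.992, -0.127, -0.001, -0.0]
contact_force: [-1.0, 0.7, 0.8]
finger_gap: 0.0126
grip_force: 21.6
```

Call:
move_arm(
  increments=[
    {"slide": [0,0,-0.0015],"twist": 0,"fingers": -1},
    {"slide": [0,0,-0.0015],"twist": 0,"fingers": -1},
    {"slide": [0,0,0],"twist": 0,"fingers": -1},
  ],
)

```text
t: 14.65
eef_pos: [0.5239, -0.0808, 0.064]
ee_rot: [0.992, -0.127, -0.0, -0.0]
contact_force: [-1.2, 0.3, 3.0]
finger_gap: 0.0126
grip_force: 21.8
```

Call:
move_arm(
  increments=[
    {"slide": [0,0,-0.0015],"twist": 0,"fingers": -1},
    {"slide": [0,0,-0.001],"twist": 0,"fingers": -1},
    {"slide": [0,0,0],"twist": 0,"fingers": -1},
  ],
)

```text
t: 15.02
eef_pos: [0.5241, -0.0809, 0.063]
ee_rot: [0.992, -0.127, 0.0, 0.0]
contact_force: [-3.3, 2.1, 15.0]
finger_gap: 0.0126
grip_force: 23.4
```

Call:
move_arm(
  increments=[
    {"slide": [0,0,0],"twist": 0,"fingers": -1},
    {"slide": [0,0,0],"twist": 0,"fingers": -1},
    {"slide": [0,0,0],"twist": 0,"fingers": -1},
    {"slide": [0,0,0],"twist": 0,"fingers": -1},
    {"slide": [0,0,0],"twist": 0,"fingers": -1},
    {"slide": [0,0,0],"twist": 0,"fingers": -1},
    {"slide": [0,0,0],"twist": 0,"fingers": -1},
    {"slide": [0,0,0],"twist": 0,"fingers": -1},
  ],
)

```text
t: 16.02
eef_pos: [0.5241, -0.0808, 0.063]
ee_rot: [0.992, -0.127, 0.0, 0.0]
contact_force: [-2.9, 2.3, 13.9]
finger_gap: 0.0126
grip_force: 23.3
```

Call:
move_arm(
  increments=[
    {"slide": [0,0,0],"twist": 0,"fingers": -1},
    {"slide": [0,0,0],"twist": 0,"fingers": -1},
    {"slide": [0,0,0],"twist": 0,"fingers": -1},
    {"slide": [0,0,0],"twist": 0,"fingers": -1},
  ],
)

```text
t: 16.52
eef_pos: [0.5241, -0.0809, 0.063]
ee_rot: [0.992, -0.127, 0.0, 0.0]
contact_force: [-3.7, 0.9, 14.4]
finger_gap: 0.0128
grip_force: 23.3
```

```bash
python3 - <<'E'
from h import *
c=cap('wrist');cv2.imwrite('pics/w10.png',cv2.resize(c['pixels'][90:290,220:460,::-1],(720,600),interpolation=3));print(env.sense()['contact_force'],env.sense()['eef_pos'])
E
```

```text
[-3.33252174  1.33302028 14.75485274] [ 0.5240974  -0.08084658  0.06302759]
```

View pics/w10.png

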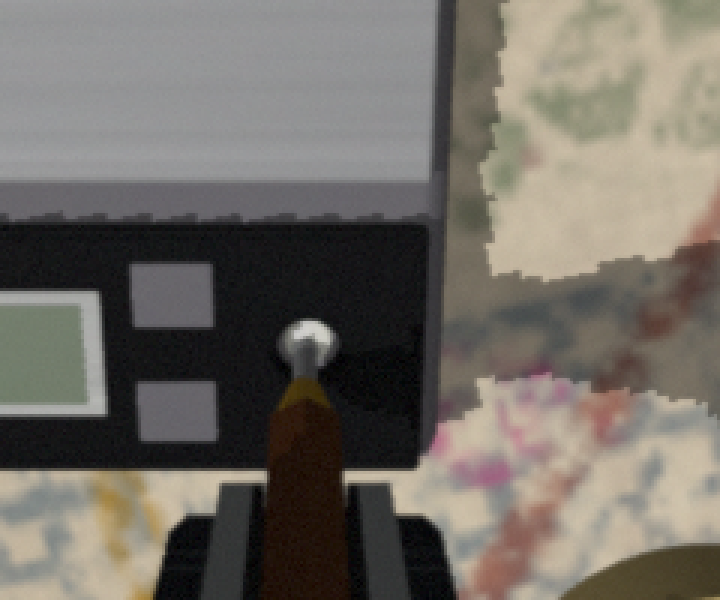

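Call:
move_arm(
  increments=[
    {"slide": [0,0,0.015],"twist": 0,"fingers": -1},
    {"slide": [0,0,0.03],"twist": 0,"fingers": -1},
    {"slide": [0,0,0.03],"twist": 0,"fingers": -1},
  ],
)

```text
t: 16.95
eef_pos: [0.5245, -0.0812, 0.1372]
ee_rot: [0.992, -0.128, 0.0, 0.0]
contact_force: [0.5, -0.6, -1.0]
finger_gap: 0.0124
grip_force: 21.3
```

Call:
move_arm(
  increments=[
    {"slide": [-0.0019,-0.0212,0],"twist": 9.4,"fingers": -1},
    {"slide": [-0.0019,-0.0212,0],"twist": 9.4,"fingers": -1},
    {"slide": [-0.0019,-0.0212,0],"twist": 9.4,"fingers": -1},
    {"slide": [-0.0019,-0.0212,0],"twist": 9.4,"fingers": -1},
    {"slide": [-0.0019,-0.0212,0],"twist": 9.4,"fingers": -1},
    {"slide": [-0.0019,-0.0212,0],"twist": 9.4,"fingers": -1},
    {"slide": [-0.0019,-0.0212,0],"twist": 9.4,"fingers": -1},
    {"slide": [-0.0019,-0.0212,0],"twist": 9.4,"fingers": -1},
  ],
)

```text
t: 17.95
eef_pos: [0.5093, -0.2516, 0.1366]
ee_rot: [0.862, 0.506, 0.0, 0.001]
contact_force: [0.8, 0.1, -0.7]
finger_gap: 0.0127
grip_force: 21.4
```

```bash
python3 - <<'E'
from h import *
env.capture('top');env.capture('top')
c,W,a,b,h,s,p=hang()
np.savez('r.npz',a=a,b=b,h=h,px=c['pixels'])
px=c['pixels'].astype(int)
# rail top (z>.03) & notch profile: print rail extents in a at several b
for b0 in np.arange(-.09,.05,.01):
    k=(abs(b-b0)<.003)&(h>.029)&(h<.037)&(a<.03);
    if k.sum()>5:print('b',b0.round(3),'a range',np.percentile(a[k],[1,99]).round(4),k.sum())
E
```

```text
t 18.1 [ 0.5092 -0.2515  0.1365] F [-0.2  0.7 -0.7] gap 0.0127 tipz 0.1705
97.0 9 a [6.3 7.  7.8] b [-2.3  0.1  1.4] [105.  94.  80.]
105.0 52 a [5.1 6.4 7.6] b [-3.1 -0.5  1.4] [81. 77. 73.]
113.0 43 a [4.3 5.4 6.2] b [-3.  -1.1  1.4] [74. 71. 67.]
121.0 43 a [4.6 5.8 6.4] b [-3.9 -0.5  2.4] [82. 64. 26.]
129.0 68 a [4.5 6.1 7. ] b [-5.  -0.5  4.4] [74. 55. 17.]
137.0 181 a [3.7 5.7 7.6] b [-6.6 -1.   5. ] [47. 27. 13.]
145.0 192 a [2.7 4.7 6.5] b [-6.3 -0.4  5.1] [45. 24. 12.]
153.0 232 a [1.6 3.6 5.3] b [-6.5 -0.7  5.1] [44. 24. 11.]
161.0 251 a [0.8 2.6 4.3] b [-6.2 -0.4  5. ] [38. 20.  9.]
169.0 415 a [-0.3  2.1  9.2] b [-9.4 -0.4  9.5] [40. 27. 19.]
177.0 609 a [-1.3  1.9  9.4] b [-10.5   0.   10.6] [42. 32. 26.]
185.0 704 a [-2.2  1.   9.4] b [-10.4  -0.4  10.5] [43. 33. 28.]
193.0 828 a [-3.4 -0.1  9.5] b [-10.7   0.   10.5] [43. 33. 28.]
201.0 1400 a [-7.3 -1.   9.3] b [-9.8 -0.   9.6] [39. 32. 29.]
209.0 1210 a [-6.6 -3.  10.3] b [-10.4  -0.   10.6] [26. 17. 12.]
217.0 1413 a [-9.6 -4.2 10.4] b [-10.7  -0.   10.7] [22. 15. 11.]
225.0 916 a [-7.3 -4.8 10.5] b [-10.4  -0.3  10.5] [19. 11.  8.]
233.0 696 a [ 5.2 14.8 15.6] b [-11.4   7.3  11.4] [11. 12. 13.]
b -0.08 a range [-0.0824  0.0023] 124
b -0.07 a range [-0.0825  0.0026] 165
b -0.06 a range [-0.1225 -0.036 ] 148
b -0.05 a range [-0.1104  0.0215] 380
b -0.04 a range [-0.0765  0.0025] 110
b -0.03 a range [-0.0737  0.0026] 89
b -0.02 a range [-0.0066  0.0027] 86
b -0.01 a range [-0.0065  0.0027] 60
b 0.01 a range [-0.0063  0.0023] 23
b 0.02 a range [-0.0067  0.0027] 94
b 0.03 a range [-0.0738  0.0028] 35
```

Call:
move_arm(
  increments=[
    {"slide": [0.003,0.0052,-0.02],"twist": 0,"fingers": -1},
    {"slide": [0,0,-0.03],"twist": 0,"fingers": -1},
    {"slide": [0,0,-0.031],"twist": 0,"fingers": -1},
    {"slide": [0,0,0],"twist": 0,"fingers": -1},
    {"slide": [-0.0025,-0.0044,0.0005],"twist": 0,"fingers": -1},
    {"slide": [-0.0025,-0.0044,0.0005],"twist": 0,"fingers": -1},
    {"slide": [-0.0025,-0.0044,-0.0015],"twist": 0,"fingers": -1},
    {"slide": [-0.0025,-0.0044,-0.0015],"twist": 0,"fingers": -1},
  ],
)

```text
t: 19.1
eef_pos: [0.5026, -0.2635, 0.0543]
ee_rot: [0.864, 0.504, 0.001, 0.001]
contact_force: [1.9, 2.1, 1.6]
finger_gap: 0.0127
grip_force: 21.5
```

```bash
python3 - <<'E'
from h import *
c,W,a,b,h,s,p=hang()
E
```

```text
t 19.15 [ 0.5022 -0.264   0.0539] F [2.6 2.8 2.2] gap 0.0127 tipz 0.0879
49.0 103 a [15.3 17.3 18.3] b [-3.9  0.6  5. ] [85. 64. 18.]
57.0 223 a [13.3 15.6 17.7] b [-5.3  0.6  6. ] [50. 28. 12.]
65.0 255 a [11.  13.2 15.5] b [-5.5  0.1  6.3] [49. 27. 13.]
73.0 303 a [ 8.8 10.9 13.3] b [-5.3  0.6  6.1] [48. 26. 12.]
81.0 328 a [ 6.3  8.5 10.6] b [-5.5  0.4  6.3] [45. 23. 10.]
89.0 519 a [ 4.3  7.1 11.1] b [-9.9  0.2 10.2] [47. 33. 24.]
97.0 712 a [ 1.9  5.2 11.2] b [-10.4   0.2  10.5] [45. 33. 26.]
105.0 837 a [-0.5  3.  11.2] b [-10.3   0.2  10.2] [44. 32. 25.]
113.0 961 a [-2.7  0.8 11.2] b [-10.5   0.3  10.5] [44. 33. 26.]
121.0 1495 a [-6.2 -1.6 11.2] b [-9.5  0.3  9.5] [39. 31. 26.]
129.0 1499 a [-7.9 -4.3 12.2] b [-10.5  -0.   10.3] [24. 17. 12.]
137.0 1339 a [-9.4 -6.7 12.3] b [-10.7   0.4  10.8] [21. 14. 10.]
145.0 300 a [-7.1 11.8 16.5] b [-11.2  -7.3  11.2] [9. 8. 9.]
```

Call:
move_arm(
  increments=[
    {"slide": [-0.0049,-0.0087,-0.003],"twist": 0,"fingers": -1},
    {"slide": [-0.0039,-0.007,-0.007],"twist": 0,"fingers": -1},
    {"slide": [-0.0039,-0.007,-0.007],"twist": 0,"fingers": -1},
    {"slide": [-0.003,-0.0052,-0.008],"twist": 0,"fingers": -1},
    {"slide": [-0.002,-0.0035,-0.009],"twist": 0,"fingers": -1},
  ],
)

```text
t: 19.77
eef_pos: [0.4837, -0.2959, 0.019]
ee_rot: [0.863, 0.505, -0.001, 0.001]
contact_force: [-1.9, -3.5, 5.4]
finger_gap: 0.0127
grip_force: 19.4
```

```bash
python3 - <<'E'
from h import *
rep()
E
```

```text
t 19.825 [ 0.4833 -0.2961  0.0181] F [-0.6 -3.5  4.1] gap 0.0125
16.0 536 dz -10.7 [64. 34. 16.]; 26.0 490 dz -18.0 [64. 33. 16.]; 36.0 481 dz -25.2 [66. 36. 16.]; 46.0 461 dz -34.7 [122.  94.  28.]; 56.0 239 dz -44.4 [101. 100.  99.]; 66.0 122 dz -49.8 [111. 110. 107.];
```

Call:
move_arm(
  increments=[
    {"slide": [-0.0015,-0.0026,-0.009],"twist": 0,"fingers": -1},
    {"slide": [-0.0005,-0.0009,-0.009],"twist": 0,"fingers": -1},
    {"slide": [0,0,-0.008],"twist": 0,"fingers": -1},
    {"slide": [0,0,-0.005],"twist": 0,"fingers": -1},
    {"slide": [0,0,-0.002],"twist": 0,"fingers": -1},
  ],
)

```text
t: 20.45
eef_pos: [0.4822, -0.2977, -0.014]
ee_rot: [0.864, 0.504, -0.0, -0.0]
contact_force: [0.4, -1.8, 3.8]
finger_gap: 0.0125
grip_force: 19.5
```

```bash
python3 - <<'E'
from h import *
rep()
E
```

```text
t 20.5 [ 0.4822 -0.2977 -0.014 ] F [-0.6 -1.8  2.8] gap 0.0127
16.0 504 dz 2.4 [65. 35. 17.]; 26.0 522 dz 1.9 [65. 35. 17.]; 36.0 550 dz 1.5 [65. 35. 17.]; 46.0 629 dz 0.3 [102.  71.  21.]; 56.0 587 dz -2.0 [134. 104.  29.]; 66.0 404 dz -4.2 [103. 103. 103.]; 76.0 403 dz -4.5 [103. 103. 103.];
```

Call:
move_arm(
  increments=[
    {"slide": [0,0,0],"twist": 0,"fingers": -0.2},
    {"slide": [0,0,0],"twist": 0,"fingers": 0.2},
    {"slide": [0,0,0],"twist": 0,"fingers": 0.2},
    {"slide": [0.005,0.009,-0.001],"twist": 0,"fingers": 0.2},
    {"slide": [0.005,0.009,-0.001],"twist": 0,"fingers": 0.2},
    {"slide": [0.005,0.009,0],"twist": 0,"fingers": 0.2},
    {"slide": [0,0,0],"twist": 0,"fingers": 0.2},
  ],
)

```text
t: 21.38
eef_pos: [0.4977, -0.2696, -0.0156]
ee_rot: [0.863, 0.505, -0.0, -0.0]
contact_force: [0.5, 1.2, -0.6]
finger_gap: 0.0515
grip_force: 0.0
```

```bash
python3 - <<'E'
from h import *
rep()
c,W,a,b,h,s,p=styl()
k=(abs(b)<.004)&(h>.024)&(h<.06)&(a>.02)
px=c['pixels'].astype(int)
print('tip a max',np.percentile(a[k],[98,99.5,100]))
hd=k&(px[...,0]-px[...,2]>30)&(px[...,0]<100);tp=k&(px[...,0]>115)&(px[...,0]-px[...,2]>50);print('handle end a',np.percentile(a[hd],[99]),'taper',np.percentile(a[tp],[1,99]))
for lo in np.arange(.02,.07,.01):
    kk=(abs(b)<.02)&(a>lo)&(a<lo+.01)&(h>.034)&(px[...,0]-px[...,2]>20)&(px[...,0]<110)
    if kk.any():print(lo,np.percentile(b[kk],[2,98]))
E
```

```text
t 21.425 [ 0.4976 -0.2702 -0.0156] F [0.1 0.3 0.5] gap 0.0513
16.0 602 dz 1.5 [112.  83.  25.]; 26.0 450 dz -0.4 [125. 100.  38.]; 36.0 313 dz -1.4 [101. 100. 100.]; 46.0 261 dz -1.4 [101. 101. 101.]; 
tip a max [0.05334252 0.05400924 0.05416303]
handle end a [0.03441065] taper [0.02002419 0.03385119]
0.02 [-0.01311977  0.01142225]
0.03 [-0.00625807  0.00148959]
```

Call:
move_arm(
  increments=[
    {"slide": [0,0,0],"twist": 0,"fingers": -1},
    {"slide": [0,0,0],"twist": 0,"fingers": -1},
    {"slide": [0,0,0],"twist": 0,"fingers": -1},
    {"slide": [0,0,0.003],"twist": 0,"fingers": -1},
    {"slide": [-0.0045,-0.0078,0],"twist": 0,"fingers": -1},
    {"slide": [0,0,-0.003],"twist": 0,"fingers": -1},
    {"slide": [0,0,0],"twist": 0,"fingers": -0.2},
    {"slide": [0,0,0],"twist": 0,"fingers": -0.2},
  ],
)

```text
t: 22.48
eef_pos: [0.4928, -0.2786, -0.0157]
ee_rot: [0.864, 0.504, -0.0, -0.0]
contact_force: [-0.1, 0.6, -0.9]
finger_gap: 0.034
grip_force: 0.0
```

Call:
move_arm(
  increments=[
    {"slide": [0.0045,0.0078,0],"twist": 0,"fingers": -0.2},
    {"slide": [0,0,0],"twist": 0,"fingers": -1},
    {"slide": [0,0,0],"twist": 0,"fingers": -1},
    {"slide": [0,0,0],"twist": 0,"fingers": -1},
    {"slide": [0,0,0.02],"twist": 0,"fingers": -1},
    {"slide": [0,0,0.04],"twist": 0,"fingers": -1},
    {"slide": [0,0,0.04],"twist": 0,"fingers": -1},
  ],
)

```text
t: 23.35
eef_pos: [0.4968, -0.2707, 0.085]
ee_rot: [0.864, 0.504, -0.0, -0.001]
contact_force: [0.2, -0.4, -0.6]
finger_gap: 0.0143
grip_force: 19.5
```

```bash
python3 - <<'E'
from h import *
env.capture('top')
rep(.05)
c,W,a,b,h,s,p=styl()
k=(abs(b)<.004)&(h>.05)&(h<p[2]+.04)&(a>.02)
print('tip a max',np.percentile(a[k],[98,99.5,100]))
E
```

```text
t 23.45 [ 0.4998 -0.273   0.0885] F [ 0.8 -0.2 -0.4] gap 0.0139
16.0 401 dz -0.4 [126. 100.  36.]; 26.0 262 dz -1.8 [104. 103. 102.]; 36.0 238 dz -1.9 [101. 100.  98.]; 
tip a max [0.0430978  0.0435353  0.04357625]
```

Call:
move_arm(
  increments=[
    {"slide": [-0.0102,0.0314,0],"twist": 9.6,"fingers": -1},
    {"slide": [-0.0102,0.0314,0],"twist": 9.6,"fingers": -1},
    {"slide": [-0.0102,0.0314,0],"twist": 9.6,"fingers": -1},
    {"slide": [-0.0102,0.0314,0],"twist": 9.6,"fingers": -1},
    {"slide": [-0.0102,0.0314,0],"twist": 9.6,"fingers": -1},
    {"slide": [-0.0102,0.0314,0],"twist": 9.6,"fingers": -1},
    {"slide": [-0.0102,0.0314,0],"twist": 9.6,"fingers": -1},
    {"slide": [-0.0102,0.0314,0],"twist": 9.6,"fingers": -1},
  ],
)

```text
t: 24.5
eef_pos: [0.4143, -0.0185, 0.0834]
ee_rot: [0.361, 0.932, -0.0, -0.001]
contact_force: [0.0, 1.1, -0.9]
finger_gap: 0.0138
grip_force: 19.6
```

Call:
move_arm(
  increments=[
    {"slide": [0,0,0],"twist": 9.4,"fingers": -1},
    {"slide": [0,0,0],"twist": 9.4,"fingers": -1},
    {"slide": [0,0,0],"twist": 9.4,"fingers": -1},
    {"slide": [0,0,-0.03],"twist": 0,"fingers": -1},
    {"slide": [0,0,0],"twist": 0,"fingers": -1},
  ],
)

```text
t: 25.12
eef_pos: [0.4134, -0.019, 0.0525]
ee_rot: [0.126, 0.992, 0.001, -0.003]
contact_force: [0.2, -0.0, -0.5]
finger_gap: 0.0137
grip_force: 19.6
```

```bash
python3 - <<'E'
from h import *
from scipy.spatial.transform import Rotation as Ro
for i in range(2): c,W,a,b,h,s,p=styl()
x=Ro.from_quat(s['ee_rot']).as_matrix()[:,0];print(s['eef_pos'],np.degrees(np.arctan2(x[1],x[0])),s['joints'].round(2),s['finger_gap'])
f=np.array([.968,-.25]);print('f',s['eef_pos'][:2]@f)
c=env.capture('top');W=cloud(c);px=c['pixels'].astype(int)
d=W-s['eef_pos'];al=d[...,:2]@f;la=d[...,0]*.25+d[...,1]*.968
k=(abs(la)<.02)&(W[...,2]>.06)&(W[...,2]<.14)&(al>.0)&(al<.2);print(k.sum(),al[k].max() if k.any() else 0,np.median(W[...,2][k]) if k.any() else 0)
k=(abs(la)<.03)&(abs(W[...,2]-.031)<.006)&(al>.03);print('wall',np.percentile(al[k],[1,5]) if k.any() else 0)
E
```

```text
[ 0.41485866 -0.01941164  0.05394725] 165.53662343410775 [-0.32  0.55  2.08 -0.    0.52 -1.64] 0.013660968962650418
f 0.4064360920374104
74 0.09013397625747493 0.10610877425200978
wall [0.10364572 0.11046873]
```

Call:
move_arm(
  increments=[
    {"slide": [0,0,-0.04],"twist": 0,"fingers": -1},
    {"slide": [0,0,-0.036],"twist": 0,"fingers": -1},
    {"slide": [0,0,0],"twist": 0,"fingers": -1},
    {"slide": [0.008,-0.002,0],"twist": 0,"fingers": -1},
    {"slide": [0.003,-0.0008,0],"twist": 0,"fingers": -1},
    {"slide": [0.002,-0.0005,0],"twist": 0,"fingers": -1},
    {"slide": [0,0,0],"twist": 0,"fingers": -1},
  ],
)

```text
t: 26.15
eef_pos: [0.4224, -0.0207, -0.0202]
ee_rot: [0.126, 0.992, 0.001, -0.006]
contact_force: [-8.7, 2.1, -0.3]
finger_gap: 0.0138
grip_force: 19.6
```

Call:
move_arm(
  increments=[
    {"slide": [0.002,-0.0005,0],"twist": 0,"fingers": -1},
    {"slide": [0.0015,-0.0004,0.003],"twist": 0,"fingers": -1},
    {"slide": [0.0015,-0.0004,0.003],"twist": 0,"fingers": -1},
    {"slide": [0.0015,-0.0004,0.004],"twist": 0,"fingers": -1},
  ],
)

```text
t: 26.65
eef_pos: [0.424, -0.0207, -0.0105]
ee_rot: [0.125, 0.992, 0.002, -0.011]
contact_force: [-13.6, 4.1, -0.1]
finger_gap: 0.0135
grip_force: 19.8
```

```bash
python3 - <<'E'
from h import *
rep()
E
```

```text
t 26.7 [ 0.4242 -0.0207 -0.0102] F [-14.4   4.    0.8] gap 0.0136
16.0 459 dz -0.0 [131. 103.  34.]; 26.0 296 dz -0.4 [101. 101. 101.]; 36.0 318 dz 0.6 [100. 100. 100.];
```

Call:
move_arm(
  increments=[
    {"slide": [0.0018,-0.0005,0.0045],"twist": 0,"fingers": -1},
    {"slide": [0.002,-0.0005,0.005],"twist": 0,"fingers": -1},
    {"slide": [0.0022,-0.0006,0.005],"twist": 0,"fingers": -1},
  ],
)

```text
t: 27.08
eef_pos: [0.4296, -0.0221, 0.004]
ee_rot: [0.125, 0.992, 0.002, -0.011]
contact_force: [-13.3, 3.6, 2.8]
finger_gap: 0.0135
grip_force: 20.1
```

```bash
python3 - <<'E'
from h import *
rep()
E
```

```text
t 27.125 [ 0.43   -0.0223  0.0045] F [-14.8   3.9   3.2] gap 0.0137
16.0 452 dz 3.9 [133. 103.  28.]; 26.0 322 dz 4.8 [97. 96. 93.]; 36.0 373 dz 7.7 [96. 97. 97.];
```

Call:
move_arm(
  increments=[
    {"slide": [0.0025,-0.0006,0.002],"twist": 0,"fingers": -1},
    {"slide": [0.003,-0.0008,0.004],"twist": 0,"fingers": -1},
    {"slide": [0.003,-0.0008,0.005],"twist": 0,"fingers": -1},
  ],
)

```text
t: 27.5
eef_pos: [0.4364, -0.0238, 0.0149]
ee_rot: [0.125, 0.992, 0.002, -0.013]
contact_force: [-16.0, 4.0, 6.2]
finger_gap: 0.0136
grip_force: 20.2
```

```bash
python3 - <<'E'
from h import *
rep()
E
```

```text
t 27.55 [ 0.437  -0.024   0.0154] F [-16.4   3.3   7.7] gap 0.0138
16.0 447 dz 7.1 [131. 101.  25.]; 26.0 333 dz 9.3 [96. 91. 80.]; 36.0 389 dz 14.1 [93. 93. 94.];
```

Call:
move_arm(
  increments=[
    {"slide": [0.0045,-0.0012,0.007],"twist": 0,"fingers": -1},
    {"slide": [0.0053,-0.0014,0.007],"twist": 0,"fingers": -1},
    {"slide": [0.0061,-0.0016,0.0065],"twist": 0,"fingers": -1},
    {"slide": [0.0068,-0.0018,0.006],"twist": 0,"fingers": -1},
    {"slide": [0.0074,-0.0019,0.0055],"twist": 0,"fingers": -1},
  ],
)

```text
t: 28.18
eef_pos: [0.4735, -0.0331, 0.0479]
ee_rot: [0.125, 0.992, 0.002, -0.006]
contact_force: [-7.0, 6.4, 5.7]
finger_gap: 0.0123
grip_force: 19.4
```

```bash
python3 - <<'E'
from h import *
rep()
hang()
E
```

```text
t 28.225 [ 0.4757 -0.0338  0.0488] F [-8.8  6.9 11.7] gap 0.0126
16.0 362 dz 18.6 [87. 66. 22.]; 26.0 29 dz 17.8 [71. 61. 42.]; 
t 28.275 [ 0.4755 -0.0337  0.0486] F [-7.7  5.7 10.3] gap 0.0127 tipz 0.0826
81.0 119 a [ 2.5 11.  11.5] b [-11.2  -5.7  11.2] [48. 47. 45.]
89.0 251 a [ 9.4 11.1 11.6] b [-11.3  -5.9  11.3] [37. 37. 37.]
97.0 297 a [-7.9 11.  11.6] b [-11.3  -5.7  11.4] [39. 39. 40.]
105.0 364 a [-7.1 10.8 11.5] b [-11.3  -5.6  11.4] [39. 39. 39.]
113.0 1227 a [-8.6 10.1 21.3] b [-9.9 -1.2 10.1] [35. 30. 26.]
121.0 958 a [-5.5 11.9 24.4] b [-10.9  -0.7  10.7] [36. 29. 14.]
129.0 691 a [-8.3 11.5 19.9] b [-11.5  -7.3  11.3] [19. 18. 15.]
137.0 342 a [ 0.5 11.7 34.7] b [-11.4  -7.1  11.3] [13. 13. 14.]
145.0 1019 a [ 7.8 16.8 35.2] b [-11.1   0.7  11. ] [40. 40. 40.]
```

```bash
cat >> h.py <<'E'
def up():
    c,W,a,b,h,s,p=styl();print(s['t'],s['eef_pos'].round(4),s['contact_force'].round(1),round(s['finger_gap'],4))
    m=(abs(b)<.0035)&(a<.06)&(h>p[2]+.02)
    for lo in np.arange(.012,.05,.004):
        k=m&(a>=lo)&(a<lo+.004)
        if k.sum()>4:print((lo*1000).round(),k.sum(),'dz',((np.percentile(h[k],[5,50,95])-p[2]-.019)*1000).round(1),c['pixels'][k].mean(0).round())
E
python3 -c "
from h import *
up()"
```

```text
28.325 [ 0.4754 -0.0337  0.0485] [-7.8  5.3 10.5] 0.0127
12.0 54 dz [15.1 19.4 56.7] [62. 46. 12.]
16.0 81 dz [19.4 22.2 25.1] [102.  79.  23.]
20.0 163 dz [ 8.4 15.2 25.3] [71. 52. 20.]
24.0 66 dz [16.3 19.9 23.8] [54. 42. 13.]
28.0 29 dz [40.5 41.5 42.3] [100.  98.  94.]
32.0 323 dz [39.1 41.4 42.8] [94. 94. 94.]
36.0 17 dz [39.3 40.7 42.5] [61. 60. 60.]
```

Call:
move_arm(
  increments=[
    {"slide": [0.0074,-0.0019,0.0055],"twist": 0,"fingers": -1},
    {"slide": [0.0079,-0.0021,0.0047],"twist": 0,"fingers": -1},
    {"slide": [0.0084,-0.0022,0.004],"twist": 0,"fingers": -1},
    {"slide": [0.0088,-0.0023,0.003],"twist": 0,"fingers": -1},
    {"slide": [0.0088,-0.0023,0.002],"twist": 0,"fingers": -1},
  ],
)

```text
t: 28.95
eef_pos: [0.5227, -0.0477, 0.0657]
ee_rot: [0.126, 0.992, -0.0, 0.001]
contact_force: [0.3, 0.3, -1.0]
finger_gap: 0.0123
grip_force: 19.7
```

```bash
python3 -c "
from h import *
up()
hang()"
```

```text
29.0 [ 0.5244 -0.0482  0.0658] [ 1.1  0.2 -1.1] 0.0127
12.0 499 dz [50.4 53.9 56.3] [12. 12. 14.]
16.0 8 dz [ 1.6  3.4 22.3] [44. 29. 15.]
20.0 101 dz [ 6.7 10.8 24.4] [63. 39. 16.]
24.0 314 dz [14.4 22.3 26.5] [81. 62. 17.]
28.0 98 dz [28.6 43.3 44.5] [85. 84. 81.]
32.0 357 dz [41.4 43.5 45.1] [94. 94. 94.]
t 29.05 [ 0.5233 -0.0479  0.0655] F [-0.2 -0.6 -0.5] gap 0.0124 tipz 0.0995
49.0 8 a [-24.  -22.1 -20.3] b [-4.3  0.6  5.5] [35. 29. 26.]
57.0 6 a [-19.7 -18.3 -15.9] b [-4.3  0.6  5.6] [32. 25. 22.]
65.0 10 a [-16.3 -13.6 -11.6] b [-4.6  0.6  5.9] [28. 18. 15.]
73.0 10 a [-12.2  -9.7  -7.7] b [-4.9  0.6  6.2] [26. 16. 13.]
81.0 14 a [-7.9 -5.5 -3.8] b [-5.1  0.6  6.4] [24. 15. 10.]
89.0 12 a [-2.8 -1.3  1.2] b [-4.2  0.6  5.5] [22. 12.  7.]
97.0 114 a [ 1.9 10.3 11. ] b [-10.8  -1.4  10.8] [34. 33. 32.]
105.0 273 a [ 7.1 10.7 11.2] b [-11.3  -5.7  11.3] [38. 38. 38.]
113.0 322 a [-7.7 10.8 11.4] b [-11.2  -5.2  11.3] [41. 41. 40.]
121.0 361 a [-7.5 10.8 14.4] b [-11.2  -5.6  11.4] [44. 43. 42.]
129.0 1124 a [-8.3 10.1 20.1] b [-10.3  -0.7  10.4] [38. 34. 31.]
137.0 821 a [-4.2 12.1 22.9] b [-11.   -0.5  10.7] [37. 29. 15.]
145.0 925 a [-7.8 11.9 24.4] b [-11.1  -1.1  11.1] [35. 30. 17.]
153.0 419 a [-6.7 11.9 27. ] b [-11.4  -7.2  11.5] [13. 13. 14.]
161.0 1007 a [ 7.2 17.2 32.5] b [-11.    0.3  11. ] [45. 46. 46.]
```

Call:
move_arm(
  increments=[
    {"slide": [-0.02,0.0052,0.003],"twist": 0,"fingers": -1},
    {"slide": [-0.021,0.0053,0],"twist": 0,"fingers": -1},
    {"slide": [-0.021,0.0053,0],"twist": 0,"fingers": -1},
    {"slide": [0,0,0],"twist": 0,"fingers": -1},
    {"slide": [0,0,-0.015],"twist": 0,"fingers": -1},
    {"slide": [0,0,-0.01],"twist": 0,"fingers": -1},
    {"slide": [0.005,-0.0012,0],"twist": 0,"fingers": -1},
    {"slide": [0.004,-0.001,0],"twist": 0,"fingers": -1},
  ],
)

```text
t: 30.05
eef_pos: [0.4692, -0.0339, 0.0431]
ee_rot: [0.126, 0.992, -0.0, 0.0]
contact_force: [0.0, -0.7, -1.0]
finger_gap: 0.0123
grip_force: 19.7
```

Call:
move_arm(
  increments=[
    {"slide": [0.006,-0.0015,0.0025],"twist": 0,"fingers": -1},
    {"slide": [0.006,-0.0015,0.0025],"twist": 0,"fingers": -1},
    {"slide": [0.006,-0.0015,0.002],"twist": 0,"fingers": -1},
    {"slide": [0.006,-0.0015,0.0015],"twist": 0,"fingers": -1},
  ],
)

```text
t: 30.55
eef_pos: [0.4901, -0.0389, 0.0516]
ee_rot: [0.126, 0.992, 0.0, -0.002]
contact_force: [-3.9, 1.3, 1.7]
finger_gap: 0.0126
grip_force: 20.8
```

```bash
python3 -c "
from h import *
hang()" | head -14
```

```text
t 30.6 [ 0.4921 -0.0394  0.0519] F [-2.9  1.   1.6] gap 0.0129 tipz 0.0859
49.0 45 a [-5.4 -2.9 -0.8] b [-5.   0.2  6. ] [25. 13.  8.]
57.0 43 a [-2.2 -0.4  2.2] b [-5.6  0.8  6.2] [27. 16. 10.]
65.0 59 a [0.6 2.7 5. ] b [-5.   0.3  6.4] [25. 13.  8.]
73.0 61 a [3.4 5.5 7.6] b [-5.1  0.8  6.1] [24. 13.  7.]
81.0 101 a [ 6.4  8.8 13.4] b [-7.9  0.3  7.1] [26. 17. 14.]
89.0 325 a [ 9.9 13.4 14. ] b [-11.2  -1.   11.2] [34. 31. 30.]
97.0 377 a [11.5 13.5 15.5] b [-11.1  -0.9  11.1] [34. 31. 30.]
105.0 456 a [-2.6 13.6 18.2] b [-11.2  -0.8  11.2] [35. 32. 31.]
113.0 581 a [-3.2 13.5 20.7] b [-11.   -0.7  11. ] [34. 31. 30.]
121.0 1262 a [-5.3 13.1 22.3] b [-9.9  0.1  9.9] [36. 29. 20.]
129.0 1152 a [-5.3 14.4 23.4] b [-11.   -0.5  10.8] [35. 29. 15.]
137.0 711 a [-4.3 14.5 24.6] b [-11.3  -0.4  11.3] [31. 27. 18.]
145.0 541 a [ 6.6 19.1 27.4] b [-11.    0.2  11.1] [17. 17. 18.]
```

Call:
move_arm(
  increments=[
    {"slide": [0.007,-0.0018,0.0015],"twist": 0,"fingers": -1},
    {"slide": [0.007,-0.0018,0.0015],"twist": 0,"fingers": -1},
    {"slide": [0.007,-0.0018,0.001],"twist": 0,"fingers": -1},
    {"slide": [0.007,-0.0018,0.0005],"twist": 0,"fingers": -1},
    {"slide": [0.003,-0.0008,0],"twist": 0,"fingers": -1},
  ],
)

```text
t: 31.22
eef_pos: [0.5185, -0.0461, 0.0553]
ee_rot: [0.126, 0.992, 0.001, -0.006]
contact_force: [-10.3, 2.3, 3.7]
finger_gap: 0.0125
grip_force: 19.5
```

```bash
python3 -c "
from h import *
hang()" | head -8
```

```text
t 31.275 [ 0.5188 -0.0462  0.0553] F [-9.8  2.9  3.1] gap 0.0124 tipz 0.0893
49.0 111 a [15.1 17.1 18.6] b [-5.4  0.3  6.4] [39. 21. 12.]
57.0 120 a [15.5 17.2 18.7] b [-5.2  0.8  6.2] [37. 19. 10.]
65.0 140 a [15.4 17.  18.7] b [-5.3  0.3  6.4] [37. 20. 10.]
73.0 155 a [15.4 17.2 18.8] b [-5.1  0.3  6.3] [38. 19.  9.]
81.0 186 a [15.4 17.1 18.8] b [-5.3  0.8  6.4] [38. 20. 11.]
89.0 324 a [11.2 16.3 18.8] b [-10.4   0.4  10.4] [42. 30. 23.]
97.0 461 a [11.1 15.6 18.9] b [-10.9  -0.   10.9] [42. 33. 28.]
```

Call:
move_arm(
  increments=[
    {"slide": [-0.003,0.0008,0],"twist": 0,"fingers": -1},
    {"slide": [-0.003,0.0008,0.005],"twist": 0,"fingers": -1},
    {"slide": [-0.006,0.0015,0.02],"twist": 0,"fingers": -1},
    {"slide": [0,0,0.03],"twist": 0,"fingers": -1},
    {"slide": [0,0,0.02],"twist": 0,"fingers": -1},
    {"slide": [0,0,0],"twist": 0,"fingers": -1},
  ],
  force=30,
)

```text
t: 32.02
eef_pos: [0.5155, -0.0459, 0.1337]
ee_rot: [0.126, 0.992, -0.001, 0.005]
contact_force: [-0.4, -0.1, -1.5]
finger_gap: 0.0122
grip_force: 29.9
```

```bash
python3 -c "
from h import *
env.capture('top');c,W,a,b,h,s,p=hang()
k=(abs(b)<.009)&(a>-.02)&(a<.03)&(h>.04)&(h<.14);print('lowest',np.sort(h[k])[:8])
k=(abs(b)<.009)&(a>.0)&(a<.03)&(h>p[2]+.02);print(np.percentile(h[k],[99,100]))
" 
```

```text
t 32.125 [ 0.5126 -0.045   0.1315] F [ 0.2 -0.9 -2.4] gap 0.0123 tipz 0.1655
105.0 57 a [12.6 14.2 15.9] b [-5.4  0.3  6.4] [40. 27. 21.]
113.0 88 a [12.7 14.5 16.1] b [-5.1  0.6  6.3] [35. 19. 10.]
121.0 99 a [13.1 14.7 16.6] b [-5.   0.9  6.2] [35. 18.  9.]
129.0 111 a [13.1 14.9 16.7] b [-5.3  0.9  6.4] [35. 19. 10.]
137.0 123 a [13.4 15.3 16.9] b [-5.3  0.4  6.2] [36. 20. 11.]
145.0 149 a [13.7 15.5 17.2] b [-5.2  0.9  6.5] [38. 21. 13.]
153.0 167 a [14.1 15.7 17.5] b [-5.3  0.4  6.2] [36. 19. 11.]
161.0 192 a [14.2 16.  17.8] b [-5.2  0.6  6.5] [35. 18.  9.]
169.0 419 a [10.2 14.7 17.8] b [-10.9  -0.   10.8] [40. 31. 27.]
177.0 485 a [10.3 14.8 18.1] b [-10.8   0.   10.9] [39. 30. 25.]
185.0 579 a [10.3 15.  18.3] b [-11.   -0.3  11. ] [39. 31. 26.]
193.0 732 a [-4.3 14.8 18.5] b [-10.8   0.1  10.8] [38. 30. 26.]
201.0 1429 a [-7.7 11.2 18.5] b [-9.6  0.2  9.8] [33. 26. 20.]
209.0 1324 a [-7.5 12.2 17.4] b [-10.9  -0.1  10.5] [40. 32. 15.]
217.0 1117 a [-7.3 12.5 16.2] b [-10.9  -0.   10.9] [41. 34. 17.]
225.0 689 a [ 6.8 14.6 17.1] b [-10.7   0.3  10.5] [27. 28. 28.]
lowest [0.10322675 0.10333607 0.10346102 0.10381589 0.10401898 0.10404992
 0.10417506 0.10420268]
[0.24595126 0.2476431 ]
```

Call:
move_arm(
  increments=[
    {"slide": [-0.0044,0.02,0],"twist": 0,"fingers": -1},
    {"slide": [-0.0044,0.035,0],"twist": 0,"fingers": -1},
    {"slide": [-0.0044,0.04,0],"twist": 0,"fingers": -1},
    {"slide": [-0.0044,0.04,0],"twist": 0,"fingers": -1},
    {"slide": [-0.0044,0.04,0],"twist": 0,"fingers": -1},
    {"slide": [-0.0044,0.04,0],"twist": 0,"fingers": -1},
    {"slide": [-0.0044,0.03,0],"twist": 0,"fingers": -1},
    {"slide": [-0.0041,0.0134,0],"twist": 0,"fingers": -1},
  ],
)

```text
t: 33.12
eef_pos: [0.4745, 0.2161, 0.1302]
ee_rot: [0.124, 0.992, -0.0, -0.001]
contact_force: [0.7, -0.3, -1.7]
finger_gap: 0.0122
grip_force: 29.9
```

```bash
cat >> h.py <<'E'
def bore():
    c,W,a,b,h,s,p=styl();cv2.imwrite('pics/b.png',c['pixels'][:,:,::-1])
    # stand top: fit rectangle of points at z~.042
    k=(abs(h-.042)<.005)&(W[...,0]>.40)&(W[...,0]<.58)&(W[...,1]>.14)&(W[...,1]<.33)
    n,l,st,ce=cv2.connectedComponentsWithStats(k.astype(np.uint8));j=1+np.argmax(st[1:,4])
    w=W[l==j];r=cv2.minAreaRect((w[:,:2]*1000).astype(np.float32));print('stand',r,st[j],np.median(w[:,2]))
    # bores: low holes within the stand
    g=c['pixels'].max(2);P=lambda X:(lambda q:(q[0]/q[2]*c['fx']+c['cx'],q[1]/q[2]*c['fy']+c['cy']))(c['R']@X+c['t'])
    for X in((.4692,.2151,.042),(.493,.2437,.042),(.5122,.2645,.042)):
        u,v=map(int,P(np.array(X)));print('exp',u,v,end=' ')
        if 20<u<620 and 20<v<380:
            sub=np.zeros(g.shape,np.uint8);sub[v-22:v+22,u-22:u+22]=(g[v-22:v+22,u-22:u+22]<95)
            nn,ll,ss,cc=cv2.connectedComponentsWithStats(sub)
            for q in range(1,nn):
                if ss[q][4]>40:print(ss[q],ray(c,*cc[q],.042).round(4),end=' | ')
        print()
    return c,W,a,b,h,s,p
E
python3 -c "
from h import *
env.capture('top');env.capture('top')
c,W,a,b,h,s,p=bore();print(s['t'],s['eef_pos'],s['finger_gap'])
hang()"|head -16
```

```text
stand ((489.7218933105469, 239.9676971435547), (111.58502197265625, 53.144683837890625), 47.62745666503906) [ 282  143  149  114 7379] 0.04275078731410539
exp 320 186 [310 180  23  28 439] [0.4759 0.2141 0.042 ] | 
exp 361 205 [355 200  13  12 129] [0.4928 0.2432 0.042 ] | 
exp 391 220 [387 217  10   9  71] [0.5125 0.2648 0.042 ] | 
33.275 [0.47525512 0.21427773 0.13057062] 0.012362869198957356
t 33.325 [0.4757 0.2136 0.1307] F [ 0.7 -0.4 -1.1] gap 0.0127 tipz 0.1647
105.0 78 a [14.6 16.4 18.1] b [-5.8  0.4  5.9] [53. 35. 19.]
113.0 85 a [14.7 16.7 18.3] b [-5.6 -0.2  5.8] [40. 22. 12.]
121.0 103 a [15.1 16.9 18.4] b [-5.8 -0.2  5.6] [38. 21. 10.]
129.0 117 a [15.3 16.9 18.6] b [-5.7  0.4  6. ] [40. 22. 13.]
137.0 129 a [15.5 17.2 18.9] b [-5.9 -0.2  5.7] [39. 21. 11.]
145.0 149 a [15.7 17.4 19.1] b [-5.7 -0.1  5.9] [39. 22. 13.]
153.0 171 a [16.  17.6 19.3] b [-5.7  0.3  5.8] [38. 21. 12.]
161.0 237 a [12.  17.5 19.4] b [-8.7 -0.1  8.1] [42. 27. 19.]
169.0 436 a [11.9 16.2 19.4] b [-10.9   0.3  11. ] [41. 32. 28.]
177.0 508 a [11.9 16.6 19.7] b [-10.9  -0.1  10.9] [38. 30. 25.]
```

```bash
cat >> h.py <<'E'
def butt(z0,z1,B=(.4682,.2159),n=3):
    for i in range(n):
        c,W,a,b,h,s,p=styl();x=np.array([-.968,.25]);y=np.array([-.25,-.968])
        k=(abs(b)<.011)&(a>-.01)&(a<.03)&(h>z0)&(h<z1)
        q=W[k][:,:2];A=q@x;Bb=q@y
        ax=np.percentile(A,97)-.0073;bx=(np.percentile(Bb,2)+np.percentile(Bb,98))/2
        w=ax*x+bx*y;print(s['eef_pos'].round(4),'butt',w.round(4),'low',h[k].min().round(4),'to bore',(np.array(B)-w).round(4),'bw',(np.percentile(Bb,98)-np.percentile(Bb,2)).round(4))
E
python3 -c "
from h import *
bore();butt(.095,.125)"
```

```text
stand ((489.3645935058594, 239.7018585205078), (110.85774993896484, 53.35295486450195), 47.5119743347168) [ 283  141  149  114 7480] 0.04274786280291756
exp 321 184 [311 178  24  17 252] [0.4709 0.2157 0.042 ] | [311 196  21  10 143] [0.483  0.2109 0.042 ] | 
exp 363 203 [357 198  13  12 130] [0.4929 0.2435 0.042 ] | 
exp 392 218 [389 215  10   9  71] [0.5123 0.2648 0.042 ] | 
[0.4763 0.2131 0.131 ] butt [0.4656 0.2153] low 0.1011 to bore [0.0026 0.0006] bw 0.0124
[0.4764 0.213  0.1311] butt [0.4658 0.2151] low 0.1014 to bore [0.0024 0.0008] bw 0.0123
[0.4765 0.213  0.1311] butt [0.4658 0.2151] low 0.1012 to bore [0.0024 0.0008] bw 0.0124
```

Call:
move_arm(
  increments=[
    {"slide": [0.0022,0.0008,-0.015],"twist": 0,"fingers": -1},
    {"slide": [0,0,-0.02],"twist": 0,"fingers": -1},
    {"slide": [0,0,-0.012],"twist": 0,"fingers": -1},
    {"slide": [0,0,0],"twist": 0,"fingers": -1},
    {"slide": [0,0,0],"twist": 0,"fingers": -1},
  ],
)

```text
t: 34.15
eef_pos: [0.4788, 0.2148, 0.0842]
ee_rot: [0.126, 0.992, 0.0, 0.0]
contact_force: [0.2, -0.7, -0.6]
finger_gap: 0.0124
grip_force: 29.9
```

```bash
python3 -c "
from h import *
bore();butt(.05,.075)"
```

```text
stand ((489.4641418457031, 239.67047119140625), (110.91767120361328, 53.35497283935547), 47.59233856201172) [  273   149   178   133 10253] 0.04275462144182392
exp 319 200 [ 297  186   38   36 1058] [0.4707 0.2131 0.042 ] | 
exp 368 222 [360 215  18  16 205] [0.4927 0.2436 0.042 ] | 
exp 403 240 [399 235  12  11 106] [0.5121 0.265  0.042 ] | 
[0.4789 0.2149 0.0846] butt [0.4685 0.2168] low 0.055 to bore [-0.0003 -0.0009] bw 0.0124
[0.4789 0.2149 0.0847] butt [0.4685 0.2169] low 0.0553 to bore [-0.0003 -0.001 ] bw 0.0124
[0.4788 0.2149 0.0847] butt [0.4684 0.2169] low 0.0547 to bore [-0.0002 -0.001 ] bw 0.0124
```

Call:
move_arm(
  increments=[
    {"slide": [-0.0004,-0.0007,-0.008],"twist": 0,"fingers": -1},
    {"slide": [0,0,-0.006],"twist": 0,"fingers": -1},
    {"slide": [0,0,-0.004],"twist": 0,"fingers": -1},
    {"slide": [0,0,-0.003],"twist": 0,"fingers": -1},
    {"slide": [0,0,0],"twist": 0,"fingers": -1},
  ],
)

```text
t: 34.98
eef_pos: [0.4778, 0.214, 0.0628]
ee_rot: [0.126, 0.992, -0.0, -0.0]
contact_force: [1.2, -0.2, -1.1]
finger_gap: 0.0121
grip_force: 29.9
```

Call:
move_arm(
  increments=[
    {"slide": [0,0,-0.006],"twist": 0,"fingers": -1},
    {"slide": [0,0,-0.006],"twist": 0,"fingers": -1},
    {"slide": [0,0,-0.004],"twist": 0,"fingers": -1},
    {"slide": [0,0,0],"twist": 0,"fingers": -1},
  ],
)

```text
t: 35.48
eef_pos: [0.4777, 0.214, 0.0466]
ee_rot: [0.126, 0.992, -0.0, -0.0]
contact_force: [-0.4, -0.1, -1.3]
finger_gap: 0.0123
grip_force: 29.9
```

Call:
move_arm(
  increments=[
    {"slide": [0,0,-0.002],"twist": 0,"fingers": -1},
    {"slide": [0,0,-0.0015],"twist": 0,"fingers": -1},
    {"slide": [0,0,-0.0015],"twist": 0,"fingers": -1},
    {"slide": [0,0,0],"twist": 0,"fingers": -1},
  ],
)

```text
t: 35.98
eef_pos: [0.4779, 0.214, 0.042]
ee_rot: [0.126, 0.992, -0.0, -0.0]
contact_force: [0.1, -0.2, -1.1]
finger_gap: 0.0124
grip_force: 29.9
```

Call:
move_arm(
  increments=[
    {"slide": [0,0,-0.001],"twist": 0,"fingers": -1},
    {"slide": [0,0,-0.001],"twist": 0,"fingers": -1},
    {"slide": [0,0,0],"twist": 0,"fingers": -1},
  ],
)

```text
t: 36.35
eef_pos: [0.4783, 0.2141, 0.0415]
ee_rot: [0.126, 0.992, 0.0, 0.0]
contact_force: [-1.2, -0.2, 9.9]
finger_gap: 0.0125
grip_force: 31.1
```

Call:
move_arm(
  increments=[
    {"slide": [0,0,0.0005],"twist": 0,"fingers": -0.5},
    {"slide": [0,0,0],"twist": 0,"fingers": -0.2},
    {"slide": [0,0,0],"twist": 0,"fingers": 0},
    {"slide": [0,0,0],"twist": 0,"fingers": 0},
    {"slide": [0,0,0.02],"twist": 0,"fingers": 0},
    {"slide": [0,0,0.04],"twist": 0,"fingers": 0},
    {"slide": [0,0,0.05],"twist": 0,"fingers": 0},
    {"slide": [0,0,0.03],"twist": 0,"fingers": 0},
  ],
)

```text
t: 37.35
eef_pos: [0.4788, 0.2143, 0.1828]
ee_rot: [0.126, 0.992, 0.0, 0.001]
contact_force: [0.5, -0.1, -0.9]
finger_gap: 0.0426
grip_force: 0.0
```

```bash
python3 - <<'E'
from h import *
env.capture('top');c=env.capture('wrist');W=cloud(c);s=env.sense();print(s['eef_pos'],s['finger_gap'],s['contact_force'])
B=np.array([.468,.216]);r=np.hypot(W[...,0]-B[0],W[...,1]-B[1]);h=W[...,2]
k=(r<.025)&(h>.05)&(h<.17);print('top',np.percentile(h[k],[50,99,100]),k.sum())
for lo in np.arange(.05,.16,.01):
    q=k&(h>lo)&(h<lo+.01)
    if q.sum()>3:print(lo.round(2),q.sum(),np.median(W[q],0).round(4))
t=env.capture('top');d=np.load('top0.npz')
df=(abs(t['pixels'].astype(int)-d['px']).max(2)>60)
n,l,st,ce=cv2.connectedComponentsWithStats(df.astype(np.uint8));print([x.tolist() for x in st[1:] if x[4]>25])
E
```

```text
[0.48048244 0.21469093 0.1840198 ] 0.042850929738365906 [ 0.92873026  1.15627854 -0.17954041]
top [0.11238303 0.14787885 0.14898934] 659
0.05 41 [0.4635 0.2185 0.0553]
0.06 42 [0.4637 0.2174 0.0649]
0.07 50 [0.464  0.2183 0.0757]
0.08 50 [0.4644 0.2186 0.0855]
0.09 58 [0.4645 0.2185 0.0953]
0.1 63 [0.4648 0.2181 0.1053]
0.11 135 [0.4666 0.2182 0.114 ]
0.12 110 [0.4686 0.2178 0.1248]
0.13 33 [0.4695 0.2179 0.1344]
0.14 77 [0.4707 0.2176 0.1466]
[[119, 146, 67, 151, 3785], [60, 162, 57, 31, 884], [372, 205, 12, 9, 34], [383, 211, 8, 8, 41], [391, 216, 28, 20, 197], [187, 225, 12, 6, 54], [230, 229, 142, 103, 4774], [212, 231, 13, 6, 36], [420, 232, 8, 9, 43], [42, 243, 12, 14, 82], [109, 243, 12, 16, 117], [23, 252, 12, 31, 222], [339, 253, 7, 6, 30], [213, 325, 297, 75, 18406], [370, 327, 16, 7, 59], [546, 377, 39, 23, 402], [582, 381, 9, 17, 44]]
```

```bash
python3 -c "
from workcell import env
print(env.job_done())"
```

```text
the job is handed in; nothing more can be done
None
```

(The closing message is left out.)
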